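# Turn a tin on the filming turntable at steady speed and stop it latch to camera

## Robot

A 6-joint arm with a two-finger parallel gripper is mounted at the origin on the work surface. World frame = base frame: x ahead of the robot, y to its left, z up, the work surface at z = 0. Lengths are in m, angles in rad, forces in N, time in s.
With the tool pointing down it reaches from about 0.25 to 0.725 m from the base axis. Payload 4 kg.
Tool frame: the origin (TCP) lies at the very end of the fingers, on their centre line; the grasp point (between the pads) lies 19 mm behind it; z points along the fingers, y is the line along which they close (so a half turn about z gives the same grasp; the last joint's range is limited). The gripper opens to 85 mm and grips with 20 to 120 N. Pads are 22 mm wide; open, the fingers measure 114 mm over their backs; the gripper's body (76 mm by 85 mm) begins 54 mm behind the grasp point. The pads swing forward as they close: fully open they stand 13 mm farther back than shut.
Start: joints at [1.145, 0.241, 0.005, 1.335, 0, 1.571], TCP at [0.207, 0.455, 0.211] pointing down, gripper open.
Joint ranges: [-2.72, 2.72], [-1.05, 1.87], [-1.09, 1.28], [-1.99, 2.15], [-1.42, 1.44], [-3.14, 3.14]. Speed limits (rad/s): [2.79, 2.79, 3.14, 3.14, 3.14, 3.14].

## Interface

Orientations are given as a rotation vector (axis times angle).
In Python, from rig import observe, optics, ticket gives the robot as it stands. The module is installed in compiled form; this text tells all that it offers.
- The arm moves only by the tool servo_tool, never from a script. Its argument "targets" is a list of rows, each an object with "slide": the shift along the tool's x, y, z in mm, a list of three; "turn": the turn, a rotation vector about the tool's x, y, z in degrees, a list of three; "jaw": the opening, from 0 (shut) to 1 (fully open). A call has 1 to 8 rows; each row shifts and turns the commanded pose from where the row before left it, along the tool's axes as they then stand; what a row does not reach is not made up. A row lasts 1/8 s, in which the tool goes at most 62.5 mm and 10.7 degrees, less where a joint would pass 70% of its speed; a pose out of reach is approached as far as the arm can. A call is refused whole if a number of a shift passes 62.5 or a number of a turn 10.7, either way. A call with a gripper value outside its range is refused whole. The fingers move at their own pace and stop on an object; "squeeze" is the grip in N (left out, the last holds). Time passes only in rows, so rows that do not move let the fingers close. It gives the time, the measured TCP pose, the force, the opening and the grip force at its end, in the units of the state.
- observe(): the state, without advancing time (a new reading comes with each control period).
- optics.get_image(name): name is "scene" or "top" or "wrist"; returns the picture (420x560x3 uint8, blue, green, red); there is no depth.
- optics.calibration(name): a dict with "camera_matrix" (3x3 intrinsics, pixels), "distortion" ([k1, k2, p1, p2, k3] as OpenCV has them; the pictures are not rectified), "rvec" (rotation vector, rad) and "tvec" (3), from world to camera coordinates, as OpenCV has them; the wrist camera has in their place "mount" (4x4, takes a point from camera to tool coordinates, whose origin is the TCP and whose axes are the flange's). Camera axes: x right, y down, z forward; pixel columns grow to the right and rows downward; lengths in m; the calibration is good to about 2 mm. A picture is of the moment at which its call begins: read the wrist's pose just before it. calibration takes no time and is no camera call.
- ticket.hand_in(): hands the job in; it is judged then, once.
The state is a dict: "t": time; "qpos": joint angles; "dq": joint speeds; "joint_efforts": joint torques, N m; "eef_pos": TCP position; "ee_rot": TCP orientation; "force": force on the tool from outside, world axes, zero at the start; "ft_torque": the same for the moment, N m; "gripper_width": finger opening in m; "finger_force": force on a finger pad.
Only numpy, scipy, OpenCV 4.12 (cv2) and the standard library are available. Lean on these libraries where they do the work, as an engineer would, in place of code of your own. Each camera call takes 0.05 s, during which the arm holds its last target. There are 200 camera calls.

## Task

Film the biscuit tin all round: the hand ring with the red knob drives the filming turntable; turn it clockwise (seen from above) until the white plate with the tin runs at 10 turns a minute, and keep the plate between 8.5 and 11.5 turns a minute for at least 6 seconds without a break. Then bring it to a standstill with the tin's latch squarely facing the phone, to a few degrees, let go of the knob and draw back. Never run the plate above 15 turns a minute or backwards, do not touch the plate or the tin, keep the tin standing in the middle, and leave the candy jar, the coaster and the cookie stamp alone.

Things in the scene. Friction and masses are not known exactly. Their poses are not given: they have to be found in the camera images.
- turntable: Hand-turned filming turntable, fixed: black round base 210 mm across, from which a rail leads along its +x to an upright phone (74 x 150 mm, 225 mm high, 283 mm from the axis) that films the tin. Origin on the sideboard under the plate's axis; x points to the phone, z up; place and yaw vary. Above the base turn the black hand ring (disc 270 mm across, top 32 mm high) and the white plate.
- rotor (a joint): Angle of the plate (rad), growing clockwise seen from above and counting on beyond a turn; it may start anywhere. 10 turns a minute is 1.05 rad/s, 8.5 is 0.89, 11.5 is 1.20, 15 is 1.57. Its bearing and a felt drag pad in the base hold it back with nominally 0.0035 N m of dry friction (a third to over twice that) plus 0.002 N m s x plate speed.
- plate (a point): Middle of the top of the white steel plate: 180 mm across, 12 mm thick, top 48 mm high. With the tin nominally 2.3 kg and 0.0085 kg m2 (may differ by a third). Not fixed to the hand ring: a silicone-fluid drag, which keeps the hand's jerks off the film, drives it with torque 0.012 N m s x (ring speed - plate speed): it lags by about 0.6 s and runs slower than the ring.
- axis (a point): Point on the turntable's vertical axis at the knob's mid height (92 mm). The knob circles it at 120 mm radius.
- grip (a point): Middle of the red knob standing on the hand ring (0.45 kg) 120 mm from the axis: plastic grip 30 to 32 mm in diameter, 44 mm tall (70 to 114 mm high), free to spin on its pin, so that a gripper holding it from above need not turn. The ring turns without end and has no friction to the base: held still it brakes the plate through the fluid, let go it is carried along by the plate.
- tin: Round red tin with a gold lid and a steel latch, 90 mm across, 55 mm tall (top 103 mm high), standing loose on the plate's middle and turning with it; origin under its centre; its x axis points to the latch, a white bar on the lid too. Its turn on the plate varies. Nominal 0.3 kg.
- latch (a point): The tin's steel latch, 24 mm wide, on the tin's wall 47 mm from its axis, 34 mm above its underside. At the end it must face the phone.
- jar: Blue glass candy jar with lid, 92 mm across, 125 mm tall, loose; origin under its centre. To be left alone.
- coaster: White and blue ceramic coaster, 100 mm across, 9 mm thick, loose; origin under its centre. To be left alone.
- stamp: Stainless cookie stamp standing upright, foot 60 mm across, 58 mm tall, loose; origin under its centre. To be left alone.
Not all that is in view belongs to the job. What is meant by the tin is not green, and is the larger of those in its own colour.

How it is judged:
By the outcome, as a careful person would: the job done as asked, in the order asked, and still so for the second after the job is handed in, with the robot touching nothing.
It also fails if it takes over 72 s, if anything falls off the work surface, if the arm or the gripper's body presses on something with over 40 N, if the wrist force passes 120 N, or if a joint passes its speed limit or range.

## Working session

There is one attempt and no reset: what is moved stays moved. The work goes in short steps, Python scripts to look and compute and a tool call to move; the robot and the scene stay as the last step left them, time stands still between calls to the robot, and variables do not carry over. Pictures are saved under pics/ and viewed, at most 10 in all, crops included, and the job is handed in when it is done.

Besides the shell and the picture viewer there is one more tool, called after "Emit:" as name(argument=value, ...) on one line, values as JSON. servo_tool: Moves the arm, as the interface text tells. Its arguments: {"type":"object","properties":{"targets":{"type":"array","items":{"type":"object","properties":{"slide":{"type":"array","items":{"type":"number"}},"turn":{"type":"array","items":{"type":"number"}},"jaw":{"type":"number"}}}},"squeeze":{"type":"number"}},"required":["targets"]}

```bash
mkdir -p pics
python3 - <<'E'
from rig import observe, optics
import cv2,numpy as np
s=observe();print({k:np.round(v,3).tolist() for k,v in s.items()})
for n in("scene","top"):
    cv2.imwrite(f"pics/{n}0.png",optics.get_image(n)); c=optics.calibration(n);print(n,{k:np.round(v,3).tolist() for k,v in c.items()})
E
```

```text
{'t': 0.0, 'qpos': [1.145, 0.241, 0.004, 1.335, -0.0, 1.571], 'dq': [0.0, 0.001, 0.0, -0.001, 0.001, 0.0], 'joint_efforts': [0.003, -37.232, 25.241, 0.017, 0.0, -0.0], 'eef_pos': [0.206, 0.455, 0.21], 'ee_rot': [-0.664, -3.07, 0.003], 'force': [0.123, -0.261, -0.611], 'ft_torque': [-0.02, -0.019, 0.05], 'finger_force': 0.0, 'gripper_width': 0.085}
scene {'camera_matrix': [[485.085, 0.0, 274.664], [0.0, 485.085, 203.094], [0.0, 0.0, 1.0]], 'distortion': [-0.092, 0.0, 0.0, 0.0, 0.0], 'rvec': [1.03, 2.188, -1.229], 'tvec': [0.322, -0.131, 1.479]}
top {'camera_matrix': [[421.536, 0.0, 275.746], [0.0, 421.536, 213.966], [0.0, 0.0, 1.0]], 'distortion': [-0.055, 0.0, 0.0, 0.0, 0.0], 'rvec': [2.127, -2.125, 0.23], 'tvec': [-0.013, 0.533, 1.047]}
```

View pics/top0.png

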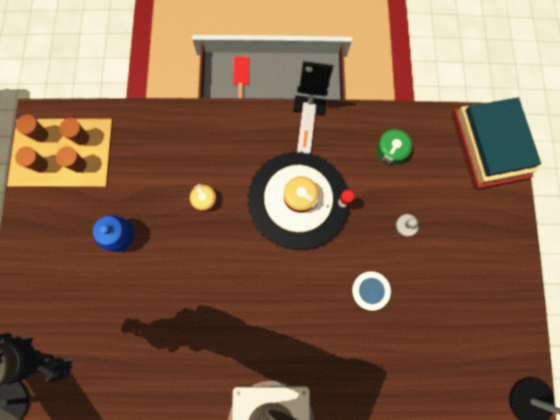

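View pics/scene0.png

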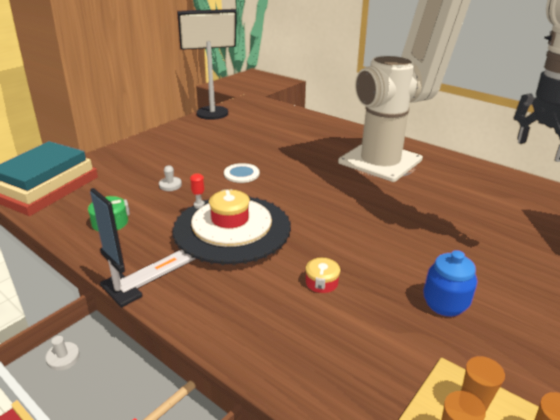

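```bash
cat > h.py <<'E'
import cv2,numpy as np
from rig import observe, optics
C={n:optics.calibration(n) for n in("scene","top")}
def ray(n,uv):
    c=C[n];R=cv2.Rodrigues(np.array(c["rvec"],float))[0];t=np.array(c["tvec"],float).ravel()
    p=cv2.undistortPoints(np.array(uv,float).reshape(-1,1,2),np.array(c["camera_matrix"]),np.array(c["distortion"])).reshape(-1,2)
    d=np.c_[p,np.ones(len(p))]@R
    return -R.T@t,d
def onz(n,uv,z):
    o,d=ray(n,uv);return o+d*((z-o[2])/d[:,2])[:,None]
def proj(n,P):
    c=C[n];return cv2.projectPoints(np.array(P,float).reshape(-1,1,3),np.array(c["rvec"],float),np.array(c["tvec"],float),np.array(c["camera_matrix"]),np.array(c["distortion"]))[0].reshape(-1,2)
def circ(P):
    A=np.c_[2*P[:,:2],np.ones(len(P))];x=np.linalg.lstsq(A,(P[:,:2]**2).sum(1),rcond=None)[0]
    return x[:2],np.sqrt(x[2]+x[0]**2+x[1]**2)
E
python3 - <<'E'
from h import *
im={n:cv2.imread(f"pics/{n}0.png") for n in C}
print("cams",ray("top",[[0,0]])[0],ray("scene",[[0,0]])[0])
t=im["top"];hsv=cv2.cvtColor(t,cv2.COLOR_BGR2HSV)
def big(m,c):
    k=cv2.findContours(m.astype(np.uint8),cv2.RETR_EXTERNAL,cv2.CHAIN_APPROX_NONE)[0]
    k=[x for x in k if cv2.contourArea(x)>25];return min(k,key=lambda x:abs(cv2.minEnclosingCircle(x)[0]-np.array(c)).sum()).reshape(-1,2)
wh=(hsv[...,1]<60)&(hsv[...,2]>150)
k=big(wh,(300,197));P=onz("top",k,.048);print("plate",circ(P))
blk=(hsv[...,2]<45); 
roi=np.zeros_like(blk);roi[145:255,240:352]=1
k=np.argwhere(blk&roi)[:,::-1].astype(np.int32);k=cv2.convexHull(k).reshape(-1,2);P=onz("top",k,.032);print("ring",circ(P))
yl=(hsv[...,0]>12)&(hsv[...,0]<32)&(hsv[...,1]>90)&(hsv[...,2]>150)
k=big(yl,(301,193));P=onz("top",k,.103);print("lid",circ(P),len(k))
red=((hsv[...,0]<8)|(hsv[...,0]>172))&(hsv[...,1]>150)&(hsv[...,2]>90)
k=big(red,(347,197));ut=k.mean(0);print("knob top px",ut,k.min(0),k.max(0),onz("top",[ut],.105))
s=im["scene"];hs=cv2.cvtColor(s,cv2.COLOR_BGR2HSV)
red=((hs[...,0]<8)|(hs[...,0]>172))&(hs[...,1]>150)&(hs[...,2]>90)
k=big(red,(197,184));us=cv2.minEnclosingCircle(k)[0];print("scene knob",us)
o1,d1=ray("top",[ut]);o2,d2=ray("scene",[us]);A=np.c_[d1[0],-d2[0]];x=np.linalg.lstsq(A,o2-o1,rcond=None)[0];print("tri",o1+d1[0]*x[0],o2+d2[0]*x[1])
for z in(.0,.015,.03):print("rail",z,onz("top",[[303,150],[309,105]],z))
for nm,u in(("stamp",(407,225)),("coaster",(372,291)),("green",(396,145))):print(nm,onz("top",[u],.02))
a=cv2.resize(t[85:255,235:405],(600,600),interpolation=cv2.INTER_CUBIC);b=cv2.resize(s[160:330,90:300],(740,600))[:, :]
cv2.imwrite("pics/c1.png",a);
E
```

```text
cams [0.31752873 0.0081077  1.13133261] [1.23724167 0.59291221 0.65193214]
plate (array([ 0.57919115, -0.07145696]), np.float64(0.0899823009611434))
ring (array([ 0.57738618, -0.0746791 ]), np.float64(0.13280947544285773))
lid (array([ 0.57757808, -0.07407089]), np.float64(0.04328301430962171)) 98
knob top px [347.45 195.85] [340 188] [355 203] [[ 0.56989864 -0.19181016  0.105     ]]
scene knob (196.75, 183.5)
tri [ 0.57269796 -0.19402767  0.09361581] [ 0.56978213 -0.19054697  0.09222082]
rail 0.0 [[ 0.72877628 -0.09052743  0.        ]
 [ 0.86682351 -0.11004148  0.        ]]
rail 0.015 [[ 0.72332367 -0.08921966  0.015     ]
 [ 0.85954057 -0.10847498  0.015     ]]
rail 0.03 [[ 0.71787106 -0.08791189  0.03      ]
 [ 0.85225764 -0.10690847  0.03      ]]
stamp [[ 0.51046138 -0.36798936  0.02      ]]
coaster [[ 0.33499704 -0.26462372  0.02      ]]
green [[ 0.7387252  -0.35136163  0.02      ]]
```

View pics/c1.png

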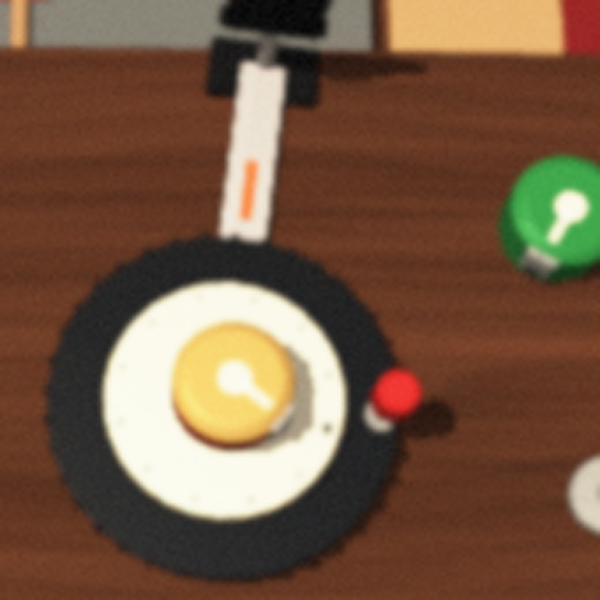

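Run:
```python
from h import *
c=optics.calibration("wrist");print(np.round(c["mount"],3).tolist(),np.round(c["camera_matrix"],0).tolist(),c["distortion"])
t=cv2.imread("pics/top0.png");hsv=cv2.cvtColor(t,cv2.COLOR_BGR2HSV)
ax=np.array([.578,-.0735])
wh=(hsv[...,1]<70)&(hsv[...,2]>120)
# rail mask
y,x=np.nonzero(wh[103:153,290:325]);uv=np.c_[x+290,y+103]
for z in(.01,.02):
    P=onz("top",uv,z);xs=P[:,0];m=np.polyfit(xs,P[:,1],1)
    print(z,len(P),"slope deg",np.degrees(np.arctan(m[0])),"y at axis",np.polyval(m,ax[0]),"dir to mean",np.degrees(np.arctan2(*(P.mean(0)[:2]-ax)[::-1])),P.mean(0))
og=(hsv[...,0]>3)&(hsv[...,0]<18)&(hsv[...,1]>120)&(hsv[...,2]>200)
y,x=np.nonzero(og[125:153,295:318]);P=onz("top",np.c_[x+295,y+125],.015);print("orange",P.mean(0),np.degrees(np.arctan2(*(P.mean(0)[:2]-ax)[::-1])),len(P))
# tin bar
P=onz("top",np.argwhere(wh)[:,::-1],.103)[:,:2]-ax;r=np.hypot(*P.T);s=(r<.032)
print("bar",[(np.round(a*1000),int(np.degrees(np.arctan2(a[1],a[0])))) for a in P[s]])
# dot
P=onz("top",np.argwhere(hsv[...,2]<150)[:,::-1],.048)[:,:2]-ax;r=np.hypot(*P.T);s=(r<.084)&(r>.06);print("dot",[(np.round(a*1000),int(np.degrees(np.arctan2(a[1],a[0])))) for a in P[s]])
```

```text
[[0.0, -0.956, -0.294, 0.075], [1.0, 0.0, -0.0, -0.0], [0.0, -0.294, 0.956, -0.162], [0.0, 0.0, 0.0, 1.0]] [[362.0, 0.0, 276.0], [0.0, 362.0, 215.0], [0.0, 0.0, 1.0]] [-0.01644078  0.          0.          0.          0.        ]
0.01 614 slope deg -7.092421511604685 y at axis -0.07325611592594278 dir to mean -7.029247879882945 [ 0.79585015 -0.10036153  0.01      ]
0.02 614 slope deg -7.092421511604696 y at axis -0.07281953368923036 dir to mean -6.9125940955953435 [ 0.7915845 -0.0993942  0.02     ]
orange [ 0.75884465 -0.09594158  0.015     ] -7.073849886104342 40
bar [(array([15.,  1.]), 3), (array([15., -2.]), -6), (array([15., -4.]), -15), (array([12.,  6.]), 26), (array([12.,  4.]), 15), (array([12.,  1.]), 4), (array([12., -2.]), -7), (array([12., -4.]), -18), (array([12., -7.]), -28), (array([12., -9.]), -36), (array([10.,  9.]), 41), (array([10.,  6.]), 32), (array([10.,  4.]), 20), (array([10.,  1.]), 5), (array([10., -2.]), -8), (array([10., -4.]), -22), (array([10., -7.]), -34), (array([10., -9.]), -43), (array([ 10., -12.]), -50), (array([7., 9.]), 50), (array([7., 6.]), 40
[... 1512 characters left out ...]
171), (array([-9., -1.]), -171), (array([-8., -4.]), -155), (array([-8., -6.]), -143), (array([-8., -9.]), -133), (array([ -8., -11.]), -126), (array([ -8., -14.]), -121), (array([ -8., -16.]), -117), (array([ -8., -19.]), -114), (array([ -8., -21.]), -111), (array([-11., -14.]), -128), (array([-11., -16.]), -123), (array([-11., -19.]), -120), (array([-11., -21.]), -117), (array([-11., -24.]), -114), (array([-14., -16.]), -129), (array([-14., -19.]), -125), (array([-14., -21.]), -122), (array([-14., -24.]), -119), (array([-14., -26.]), -117), (array([-16., -19.]), -130), (array([-16., -21.]), -127), (array([-16., -24.]), -124), (array([-16., -26.]), -121), (array([-19., -24.]), -128)]
dot []
```

Emit:
servo_tool(targets=[{"slide": [0,0,0],"turn": [0,0,10],"jaw": 1},{"slide": [0,0,-10],"turn": [0,0,10]},{"slide": [0,0,-10],"turn": [0,0,10]},{"slide": [0,0,-10],"turn": [0,0,10]},{"slide": [0,0,0],"turn": [0,0,10]},{"slide": [0,0,0],"turn": [0,0,10]},{"slide": [0,0,0],"turn": [0,0,5.6]}])

```text
invalid input at $.targets[1]: expected keys slide, turn, jaw
```

Emit:
servo_tool(targets=[{"slide": [-25,-18,0],"turn": [0,0,0],"jaw": 1},{"slide": [-50,-36,0],"turn": [0,0,0],"jaw": 1},{"slide": [-50,-36,0],"turn": [0,0,0],"jaw": 1},{"slide": [-50,-37,0],"turn": [0,0,0],"jaw": 1},{"slide": [-50,-37,0],"turn": [0,0,0],"jaw": 1},{"slide": [-50,-37,0],"turn": [0,0,0],"jaw": 1},{"slide": [-50,-37,0],"turn": [0,0,0],"jaw": 1},{"slide": [-50,-37,0],"turn": [0,0,0],"jaw": 1}])

```text
t: 1.1
eef_pos: [0.4349, 0.0481, 0.2107]
ee_rot: [-0.664, -3.071, -0.0]
force: [1.1, -0.4, -0.2]
gripper_width: 0.0854
finger_force: 0.0
```

Emit:
servo_tool(targets=[{"slide": [-50,-37,0],"turn": [0,0,0],"jaw": 1},{"slide": [-50,-37,0],"turn": [0,0,0],"jaw": 1},{"slide": [-50,-36,0],"turn": [0,0,0],"jaw": 1},{"slide": [-50,-36,0],"turn": [0,0,0],"jaw": 1},{"slide": [-25,-18,0],"turn": [0,0,-10],"jaw": 1},{"slide": [0,0,0],"turn": [0,0,-10.4],"jaw": 1},{"slide": [0,0,0],"turn": [0,0,-10.4],"jaw": 1},{"slide": [0,0,0],"turn": [0,0,-10.4],"jaw": 1}])

```text
t: 2.1
eef_pos: [0.5712, -0.1924, 0.21]
ee_rot: [0.467, -3.105, -0.001]
force: [-0.5, 0.6, 0.0]
gripper_width: 0.0851
finger_force: 0.0
```

Emit:
servo_tool(targets=[{"slide": [0,0,0],"turn": [0,0,-10.5],"jaw": 1},{"slide": [0,0,0],"turn": [0,0,-10.5],"jaw": 1},{"slide": [0,0,0],"turn": [0,0,-10.5],"jaw": 1},{"slide": [0,0,0],"turn": [0,0,-10.5],"jaw": 1},{"slide": [0,0,0],"turn": [0,0,-10.5],"jaw": 1},{"slide": [0,0,0],"turn": [0,0,-10.5],"jaw": 1},{"slide": [0,0,0],"turn": [0,0,-10],"jaw": 1},{"slide": [0,0,0],"turn": [0,0,0],"jaw": 1}])

```text
t: 3.1
eef_pos: [0.5713, -0.1921, 0.2103]
ee_rot: [2.215, -2.227, -0.002]
force: [0.9, 0.1, 0.4]
gripper_width: 0.0854
finger_force: 0.0
```

Run:
```python
from h import *
s=observe();print({k:np.round(v,4).tolist() for k,v in s.items()})
cv2.imwrite("pics/w1.png",optics.get_image("wrist"))
```

```text
{'t': 3.1, 'qpos': [-0.3244, 0.4507, 0.3045, 1.4258, 0.0, -1.8898], 'dq': [0.0015, 0.0, 0.0034, 0.0023, -0.0001, 0.0463], 'joint_efforts': [0.0034, -47.5606, 25.682, 0.0099, 0.0002, -0.3544], 'eef_pos': [0.5713, -0.1921, 0.2103], 'ee_rot': [2.215, -2.2271, -0.0018], 'force': [0.9226, 0.0611, 0.4425], 'ft_torque': [0.0349, 0.0129, -0.0038], 'finger_force': 0.0, 'gripper_width': 0.0854}
```

View pics/w1.png

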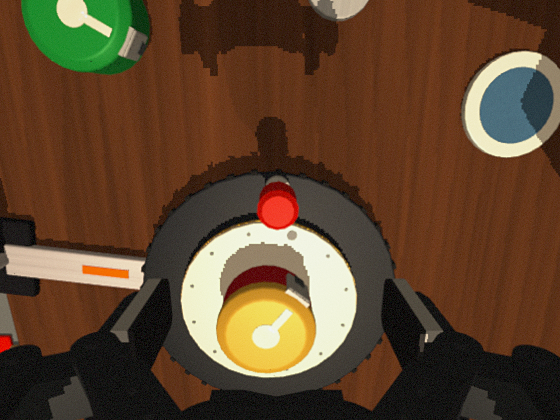

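```bash
cat >> h.py <<'E'
W=optics.calibration("wrist")
def wray(s,uv):
    R=cv2.Rodrigues(np.array(s["ee_rot"],float))[0];M=np.array(W["mount"])
    p=cv2.undistortPoints(np.array(uv,float).reshape(-1,1,2),np.array(W["camera_matrix"]),np.array(W["distortion"])).reshape(-1,2)
    return np.array(s["eef_pos"])+R@M[:3,3], np.c_[p,np.ones(len(p))]@(R@M[:3,:3]).T
def wonz(s,uv,z):
    o,d=wray(s,uv);return o+d*((z-o[2])/d[:,2])[:,None]
E
python3 - <<'E'
from h import *
s=dict(eef_pos=[0.5713,-0.1921,0.2103],ee_rot=[2.215,-2.2271,-0.0018])
t=cv2.imread("pics/w1.png");h=cv2.cvtColor(t,cv2.COLOR_BGR2HSV)
b=lambda m:max(cv2.findContours(m.astype(np.uint8),cv2.RETR_EXTERNAL,cv2.CHAIN_APPROX_NONE)[0],key=cv2.contourArea).reshape(-1,2)
H,S,V=h[...,0].astype(int),h[...,1],h[...,2]
m=(S<70)&(V>170);m[:215]=0;m[:,:170]=0;m[:,365:]=0
k=b(m);k=cv2.convexHull(k).reshape(-1,2);k=k[k[:,1]<340];P=wonz(s,k,.048);c,r=circ(P);print("plate",c,r,len(k))
m=(H>12)&(H<32)&(S>90)&(V>150);m[:280]=0;k=cv2.convexHull(b(m)).reshape(-1,2);P=wonz(s,k,.103);print("lid",circ(P))
m=((H<8)|(H>172))&(S>170)&(V>200);m[:170]=0;m[235:]=0;k=b(m);print("knobpx",k.min(0),k.max(0),cv2.minEnclosingCircle(k));print("knob z.114",circ(wonz(s,cv2.convexHull(k).reshape(-1,2),.114)))
m=(S<60)&(V>200);m[:305]=0;m[350:]=0;m[:,:250]=0;m[:,294:]=0
y,x=np.nonzero(m);P=wonz(s,np.c_[x,y],.103)[:,:2]-[.578,-.073];rr=np.hypot(*P.T);Q=P[rr>.017];print("bar deg",np.degrees(np.arctan2(Q.mean(0)[1],Q.mean(0)[0])),len(Q),P.mean(0))
# orange rail
m=(H>3)&(H<18)&(S>120)&(V>200);m[:255]=0;m[285:]=0;m[:,:70]=0;m[:,140:]=0
y,x=np.nonzero(m);P=wonz(s,np.c_[x,y],.015);print("orange",P.mean(0))
E
```

```text
plate [ 0.57978477 -0.07200976] 0.08873067043743996 39
lid (array([ 0.58125752, -0.07868827]), np.float64(0.04304962331052435))
knobpx [258 196] [297 228] ((277.5, 210.5), 19.81171226501465)
knob z.114 (array([ 0.57037875, -0.19001225]), np.float64(0.013520994515907474))
bar deg -120.53418960323259 123 [-0.00025295 -0.00596131]
orange [ 0.75843026 -0.0944423   0.015     ]
```

Emit:
servo_tool(targets=[{"slide": [-1,1,25],"turn": [0,0,0],"jaw": 0.85},{"slide": [0,0,30],"turn": [0,0,0],"jaw": 0.75},{"slide": [0,0,30],"turn": [0,0,0],"jaw": 0.65},{"slide": [0,0,30],"turn": [0,0,0],"jaw": 0.6},{"slide": [0,0,20],"turn": [0,0,0],"jaw": 0.55},{"slide": [0,0,0],"turn": [0,0,0],"jaw": 0.5},{"slide": [0,0,0],"turn": [0,0,0],"jaw": 0.45}])

```text
t: 4.03
eef_pos: [0.5712, -0.1915, 0.0767]
ee_rot: [-2.216, 2.226, -0.002]
force: [-0.7, 0.3, -0.6]
gripper_width: 0.0383
finger_force: 0.0
```

Emit:
servo_tool(targets=[{"slide": [0,0,0],"turn": [0,0,0],"jaw": 0.4},{"slide": [0,0,0],"turn": [0,0,0],"jaw": 0.37},{"slide": [0,0,0],"turn": [0,0,0],"jaw": 0.3},{"slide": [0,0,0],"turn": [0,0,0],"jaw": 0.3},{"slide": [0,0,0],"turn": [0,0,0],"jaw": 0.3}], squeeze=40)

```text
t: 4.65
eef_pos: [0.5717, -0.1916, 0.0774]
ee_rot: [-2.217, 2.224, -0.004]
force: [0.7, 0.2, 6.4]
gripper_width: 0.0293
finger_force: 39.6
```

Run:
```python
from h import *
s=observe();print({k:np.round(v,4).tolist() for k,v in s.items()})
for n in("wrist","top"):cv2.imwrite(f"pics/{n}2.png",optics.get_image(n))
a=np.hstack([cv2.resize(cv2.imread(f"pics/{n}2.png"),(400,300)) for n in("wrist","top")]);cv2.imwrite("pics/m2.png",a)
```

```text
{'t': 4.65, 'qpos': [-0.3234, 0.5239, 0.0679, 1.1118, 0.0001, -1.8907], 'dq': [0.0004, 0.0009, -0.0013, 0.0008, 0.001, 0.001], 'joint_efforts': [-0.074, -45.0506, 21.4244, -0.0427, -0.0384, 0.0005], 'eef_pos': [0.5717, -0.1916, 0.0774], 'ee_rot': [-2.2165, 2.2243, -0.0041], 'force': [0.692, 0.1646, 6.4148], 'ft_torque': [0.0707, -0.0341, -0.0106], 'finger_force': 39.5979, 'gripper_width': 0.0293}
```

View pics/m2.png

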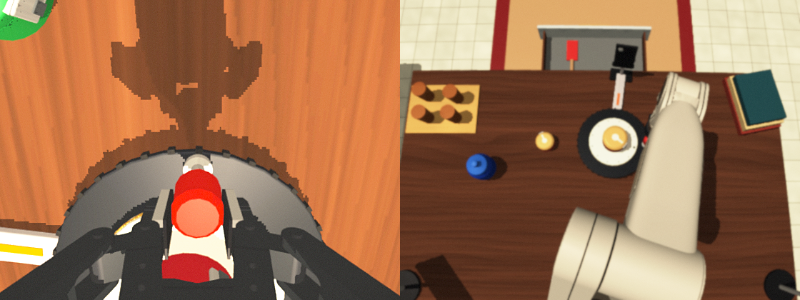

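```bash
cat >> h.py <<'E'
import json,os,sys
A=np.array([.579,-.0725]);PH=-7.1
def angs(n,im,s=None,save=None):
    "direction of the white bar on the lid (deg) and latch from picture"
    h=cv2.cvtColor(im,cv2.COLOR_BGR2HSV);S,V=h[...,1],h[...,2]
    uv=np.argwhere((S<75)&(V>150))[:,::-1]
    P=onz(n,uv,.103)[:,:2]-A;r=np.hypot(*P.T);uv=uv[r<.036];P=P[r<.036]
    m=np.zeros(im.shape[:2],np.uint8);a=np.linspace(0,2*np.pi,24)
    pts=np.vstack([proj(n,np.c_[A[0]+.012*np.cos(a),A[1]+.012*np.sin(a),a*0+z]) for z in(.103,.116)])
    cv2.fillConvexPoly(m,cv2.convexHull(pts.astype(np.float32)).astype(np.int32),1)
    k=m[uv[:,1],uv[:,0]]==0;Q=P[k]; q=Q.mean(0) if len(Q) else np.zeros(2)
    out=[len(uv),len(Q),round(float(np.degrees(np.arctan2(q[1],q[0]))),1)]
    # latch: grey pixels on wall cylinder
    o=ray(n,[[0,0]])[0];ca=np.arctan2(*(o[:2]-A)[::-1]);best=[]
    for d in range(-75,76,3):
        az=ca+np.radians(d);u=proj(n,[[A[0]+.046*np.cos(az),A[1]+.046*np.sin(az),z] for z in(.076,.082,.087)]).round().astype(int)
        if all(h[b,a_,1]<110 and h[b,a_,2]>60 for a_,b in u):best.append(np.degrees(az))
    return out,np.round(best).tolist()
def plan(ws):
    "ring speeds (rad/s) for the next rows -> rounded slide rows; keeps commanded state"
    st=json.load(open("st.json"));x=np.array(st["x"]);th=st["th"];rows=[]
    R=cv2.Rodrigues(np.array(st["rot"]))[0]
    for w in ws:
        th-=w/8;g=A+.1195*np.array([np.cos(th),np.sin(th)])
        d=R[:2,:2].T@(g-x);d=np.round(d*1000);rows.append({"slide":[int(d[0]),int(d[1]),0],"turn":[0,0,0],"jaw":0.3});x=x+R[:2,:2]@(d/1000)
    json.dump(dict(x=x.tolist(),th=th,rot=st["rot"]),open("st.json","w"))
    print(json.dumps(rows));print("az end",np.degrees(th)%360)
def look(*ns):
    for n in ns:
        t=observe()["t"];im=optics.get_image(n);cv2.imwrite(f"pics/{n}_{t:.2f}.png",im);a=angs(n,im)
        open("log.txt","a").write(f"{t:.2f} {n} {a}\n");print(f"{t:.2f}",n,a)
E
python3 - <<'E'
from h import *
for f in("top0","scene0","top2"):print(f,angs(f[:-1],cv2.imread(f"pics/{f}.png")))
s=observe();p=np.array([.5714,-.1913])
json.dump(dict(x=p.tolist(),th=float(np.arctan2(*(p-A)[::-1])),rot=[-2.2165,2.2243,0]),open("st.json","w"))
look("scene")
plan([.2,.5,.8,1.1,1.3,1.4,1.4,1.4]);plan([1.4]*8)
E
```

```text
top0 ([105, 35, -118.1], [88.0, 91.0, 94.0, 97.0, 100.0, 103.0, 106.0, 109.0, 112.0, 115.0, 118.0, 121.0, 124.0, 127.0, 130.0, 133.0, 136.0, 139.0, 142.0, 145.0, 148.0, 154.0, 163.0, 166.0, 181.0, 223.0, 226.0, 229.0, 232.0, 235.0, 238.0])
scene0 ([75, 8, 32.2], [-30.0, 102.0, 105.0, 108.0, 111.0, 114.0, 117.0, 120.0])
top2 ([97, 30, -118.7], [88.0, 91.0, 94.0, 97.0, 100.0, 103.0, 106.0, 109.0, 112.0, 115.0, 118.0, 121.0, 124.0, 127.0, 130.0, 133.0, 136.0, 139.0, 142.0, 145.0, 148.0, 154.0, 157.0, 163.0, 166.0, 181.0, 223.0, 226.0, 229.0, 232.0, 235.0, 238.0])
4.75 scene ([75, 8, 32.2], [-30.0, 102.0, 105.0, 108.0, 111.0, 114.0, 117.0, 120.0])
[{"slide": [0, 3, 0], "turn": [0, 0, 0], "jaw": 0.3}, {"slide": [-1, 7, 0], "turn": [0, 0, 0], "jaw": 0.3}, {"slide": [-2, 12, 0], "turn": [0, 0, 0], "jaw": 0.3}, {"slide": [-5, 16, 0], "turn": [0, 0, 0], "jaw": 0.3}, {"slide": [-9, 17, 0], "turn": [0, 0, 0], "jaw": 0.3}, {"slide": [-12, 17, 0], "turn": [0, 0, 0], "jaw": 0.3}, {"slide": [-15, 14, 0], "turn": [0, 0, 0], "jaw": 0.3}, {"slide": [-18, 12, 0], "turn": [0, 0, 0], "jaw": 0.3}]
az end 208.32762469512878
[{"slide": [-19, 8, 0], "turn": [0, 0, 0], "jaw": 0.3}, {"slide": [-20, 5, 0], "turn": [0, 0, 0], "jaw": 0.3}, {"slide": [-21, 1, 0], "turn": [0, 0, 0], "jaw": 0.3}, {"slide": [-21, -2, 0], "turn": [0, 0, 0], "jaw": 0.3}, {"slide": [-20, -6, 0], "turn": [0, 0, 0], "jaw": 0.3}, {"slide": [-18, -9, 0], "turn": [0, 0, 0], "jaw": 0.3}, {"slide": [-17, -13, 0], "turn": [0, 0, 0], "jaw": 0.3}, {"slide": [-15, -15, 0], "turn": [0, 0, 0], "jaw": 0.3}]
az end 128.11353337681362
```

Emit:
servo_tool(targets=[{"slide": [0,3,0],"turn": [0,0,0],"jaw": 0.3},{"slide": [-1,7,0],"turn": [0,0,0],"jaw": 0.3},{"slide": [-2,12,0],"turn": [0,0,0],"jaw": 0.3},{"slide": [-5,16,0],"turn": [0,0,0],"jaw": 0.3},{"slide": [-9,17,0],"turn": [0,0,0],"jaw": 0.3},{"slide": [-12,17,0],"turn": [0,0,0],"jaw": 0.3},{"slide": [-15,14,0],"turn": [0,0,0],"jaw": 0.3},{"slide": [-18,12,0],"turn": [0,0,0],"jaw": 0.3}])

```text
t: 5.8
eef_pos: [0.4741, -0.1287, 0.0773]
ee_rot: [-2.215, 2.224, -0.005]
force: [3.1, 0.7, 5.3]
gripper_width: 0.0291
finger_force: 39.5
```

Emit:
servo_tool(targets=[{"slide": [-19,8,0],"turn": [0,0,0],"jaw": 0.3},{"slide": [-20,5,0],"turn": [0,0,0],"jaw": 0.3},{"slide": [-21,1,0],"turn": [0,0,0],"jaw": 0.3},{"slide": [-21,-2,0],"turn": [0,0,0],"jaw": 0.3},{"slide": [-20,-6,0],"turn": [0,0,0],"jaw": 0.3},{"slide": [-18,-9,0],"turn": [0,0,0],"jaw": 0.3},{"slide": [-17,-13,0],"turn": [0,0,0],"jaw": 0.3},{"slide": [-15,-15,0],"turn": [0,0,0],"jaw": 0.3}])

```text
t: 6.8
eef_pos: [0.5058, 0.0227, 0.0774]
ee_rot: [-2.216, 2.223, -0.003]
force: [2.8, -2.3, 5.2]
gripper_width: 0.0289
finger_force: 39.7
```

Run:
```python
from h import *
look("scene","top")
a=cv2.resize(cv2.imread(sorted(__import__("glob").glob("pics/scene_6*"))[-1])[150:290,130:330],(800,560));cv2.imwrite("pics/v3.png",a)
plan([1.4]*8);plan([1.4]*8)
```

```text
6.80 scene ([75, 22, 159.2], [-30.0, -27.0, -24.0, -21.0, 117.0, 120.0])
6.85 top ([136, 74, 101.8], [88.0, 91.0, 94.0, 97.0, 100.0, 103.0, 106.0, 109.0, 112.0, 115.0, 118.0, 121.0, 124.0, 127.0, 130.0, 133.0, 136.0, 139.0, 142.0, 145.0, 148.0, 151.0, 154.0, 157.0, 160.0, 163.0, 166.0, 169.0, 172.0, 175.0, 178.0, 181.0])
[{"slide": [-11, -18, 0], "turn": [0, 0, 0], "jaw": 0.3}, {"slide": [-8, -19, 0], "turn": [0, 0, 0], "jaw": 0.3}, {"slide": [-5, -20, 0], "turn": [0, 0, 0], "jaw": 0.3}, {"slide": [-1, -21, 0], "turn": [0, 0, 0], "jaw": 0.3}, {"slide": [2, -21, 0], "turn": [0, 0, 0], "jaw": 0.3}, {"slide": [6, -20, 0], "turn": [0, 0, 0], "jaw": 0.3}, {"slide": [10, -18, 0], "turn": [0, 0, 0], "jaw": 0.3}, {"slide": [12, -17, 0], "turn": [0, 0, 0], "jaw": 0.3}]
az end 47.89944205849844
[{"slide": [15, -14, 0], "turn": [0, 0, 0], "jaw": 0.3}, {"slide": [18, -12, 0], "turn": [0, 0, 0], "jaw": 0.3}, {"slide": [19, -8, 0], "turn": [0, 0, 0], "jaw": 0.3}, {"slide": [21, -5, 0], "turn": [0, 0, 0], "jaw": 0.3}, {"slide": [20, -1, 0], "turn": [0, 0, 0], "jaw": 0.3}, {"slide": [21, 3, 0], "turn": [0, 0, 0], "jaw": 0.3}, {"slide": [20, 6, 0], "turn": [0, 0, 0], "jaw": 0.3}, {"slide": [19, 10, 0], "turn": [0, 0, 0], "jaw": 0.3}]
az end 327.68535074018325
```

View pics/v3.png

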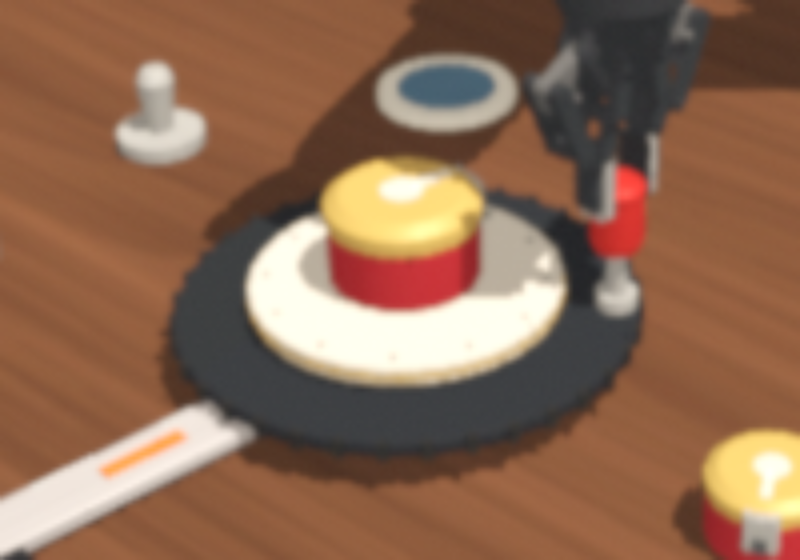

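Emit:
servo_tool(targets=[{"slide": [-11,-18,0],"turn": [0,0,0],"jaw": 0.3},{"slide": [-8,-19,0],"turn": [0,0,0],"jaw": 0.3},{"slide": [-5,-20,0],"turn": [0,0,0],"jaw": 0.3},{"slide": [-1,-21,0],"turn": [0,0,0],"jaw": 0.3},{"slide": [2,-21,0],"turn": [0,0,0],"jaw": 0.3},{"slide": [6,-20,0],"turn": [0,0,0],"jaw": 0.3},{"slide": [10,-18,0],"turn": [0,0,0],"jaw": 0.3},{"slide": [12,-17,0],"turn": [0,0,0],"jaw": 0.3}])

```text
t: 7.9
eef_pos: [0.6605, 0.0171, 0.0774]
ee_rot: [-2.216, 2.221, -0.003]
force: [0.5, -0.1, 6.2]
gripper_width: 0.029
finger_force: 40.5
```

Run:
```python
from h import *
look("scene","wrist") if 0 else look("scene")
t=observe();im=optics.get_image("wrist");cv2.imwrite("pics/wrist_a.png",im);print(t["t"],t["eef_pos"],t["ee_rot"])
```

```text
7.90 scene ([0, 0, 0.0], [-30.0, 18.0, 21.0, 24.0, 27.0, 30.0, 42.0, 45.0, 78.0, 81.0, 84.0, 87.0, 90.0, 102.0, 105.0, 108.0, 111.0, 114.0, 117.0, 120.0])
7.95 [0.66282064 0.01483269 0.07746274] [-2.21295384  2.22314907 -0.00802883]
```

Emit:
servo_tool(targets=[{"slide": [15,-14,0],"turn": [0,0,0],"jaw": 0.3},{"slide": [18,-12,0],"turn": [0,0,0],"jaw": 0.3},{"slide": [19,-8,0],"turn": [0,0,0],"jaw": 0.3},{"slide": [21,-5,0],"turn": [0,0,0],"jaw": 0.3},{"slide": [20,-1,0],"turn": [0,0,0],"jaw": 0.3},{"slide": [21,3,0],"turn": [0,0,0],"jaw": 0.3},{"slide": [20,6,0],"turn": [0,0,0],"jaw": 0.3},{"slide": [19,10,0],"turn": [0,0,0],"jaw": 0.3}])

```text
t: 9.0
eef_pos: [0.6796, -0.1386, 0.0774]
ee_rot: [-2.216, 2.225, -0.005]
force: [0.9, -0.5, 7.0]
gripper_width: 0.0289
finger_force: 40.6
```

Run:
```python
from h import *
look("scene")
import glob
f=sorted(glob.glob("pics/scene_*"));print(f)
a=cv2.resize(cv2.imread("pics/wrist_a.png"),(400,300));L=[a]
for x in f[-2:]:L.append(cv2.resize(cv2.imread(x)[150:290,130:317],(400,300)))
L.append(np.zeros_like(a));cv2.imwrite("pics/v4.png",np.vstack([np.hstack(L[:2]),np.hstack(L[2:])]))
plan([1.4]*8)
```

```text
9.00 scene ([77, 40, 72.1], [-30.0, -27.0, -24.0, -21.0, -18.0, -15.0, -12.0, -9.0, 45.0, 48.0, 51.0, 54.0, 57.0, 60.0, 63.0, 66.0, 69.0, 72.0, 75.0])
['pics/scene_4.75.png', 'pics/scene_6.80.png', 'pics/scene_7.90.png', 'pics/scene_9.00.png']
[{"slide": [16, 12, 0], "turn": [0, 0, 0], "jaw": 0.3}, {"slide": [15, 16, 0], "turn": [0, 0, 0], "jaw": 0.3}, {"slide": [11, 17, 0], "turn": [0, 0, 0], "jaw": 0.3}, {"slide": [8, 19, 0], "turn": [0, 0, 0], "jaw": 0.3}, {"slide": [5, 21, 0], "turn": [0, 0, 0], "jaw": 0.3}, {"slide": [1, 21, 0], "turn": [0, 0, 0], "jaw": 0.3}, {"slide": [-3, 20, 0], "turn": [0, 0, 0], "jaw": 0.3}, {"slide": [-6, 20, 0], "turn": [0, 0, 0], "jaw": 0.3}]
az end 247.471259421868
```

View pics/v4.png

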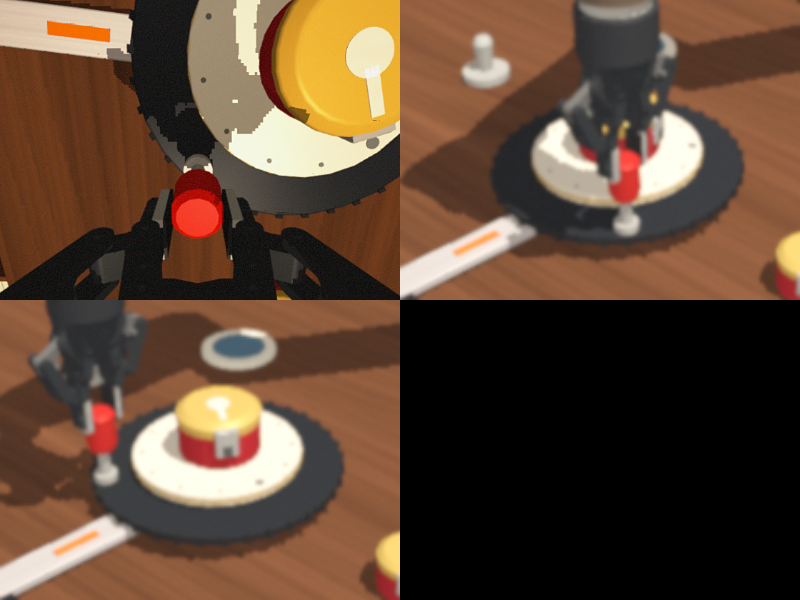

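```bash
cat >> h.py <<'E'
def wbar(im,s):
    h=cv2.cvtColor(im,cv2.COLOR_BGR2HSV);uv=np.argwhere((h[...,1]<75)&(h[...,2]>150))[:,::-1]
    P=wonz(s,uv,.103)[:,:2]-A;r=np.hypot(*P.T);k=r<.036;uv,P=uv[k],P[k]
    o=wray(s,[[0,0]])[0];r2=[]
    K=np.ones(len(P),bool)
    for z in np.linspace(0,.013,6):   # drop the lid's knob
        c=(A-o[:2])*z/(o[2]-.103-z); K&=np.hypot(*(P-c).T)>.0125
    q=P[K].mean(0);return len(P),K.sum(),np.degrees(np.arctan2(q[1],q[0]))
E
python3 - <<'E'
from h import *
print(wbar(cv2.imread("pics/wrist_a.png"),dict(eef_pos=[0.66282064,0.01483269,0.07746274],ee_rot=[-2.21295384,2.22314907,-0.00802883])))
# expected pixels of latch for az hypotheses in scene 9.00
for az in(50,60,70):print(az,proj("scene",[[A[0]+.047*np.cos(np.radians(az)),A[1]+.047*np.sin(np.radians(az)),.082]]))
im=cv2.imread("pics/scene_9.00.png");h=cv2.cvtColor(im,cv2.COLOR_BGR2HSV)
m=((h[...,1]<90)&(h[...,2]>60)).astype(np.uint8);m[:212]=0;m[222:]=0;m[:,:216]=0;m[:,252:]=0
ys,xs=np.nonzero(m);print(xs.mean(),ys.mean(),len(xs),xs.min(),xs.max())
E
```

```text
(4791, np.int64(1173), np.float64(111.0494023570189))
50 [[232.22691315 216.39364218]]
60 [[235.92869322 215.86541698]]
70 [[239.425326   215.00673986]]
237.17741935483872 216.4516129032258 124 230 251
```

```bash
cat > sim.py <<'E'
import numpy as np
def sim(segs,f,I=.0085,c=.012,w=0,lag=.05):
    "segs: list of (duration, ring speed); returns t,angle,w"
    dt=.005;th=0;T=[];r=0
    for d,wr in segs:
        for _ in range(int(round(d/dt))):
            r+=(wr-r)*dt/lag
            q=c*(r-w)-.002*w
            if abs(w)<1e-3 and abs(q)<f:w=0
            else:
                w2=w+dt/I*(q-f*np.sign(w if abs(w)>=1e-3 else q)); w=0 if w*w2<0 else w2
            th+=w*dt;T.append((th,w,r))
    return np.array(T)
run=[(.125,x) for x in(.2,.5,.8,1.1,1.3)]+[(1.375,1.4),(.1,0),(1,1.4),(.1,0),(1,1.4)]
if __name__=="__main__":
    for f in(.0012,.0025,.0035,.005,.0065,.008):
        for I in(.006,.0085,.011):
            s=sim(run,f,I);i=lambda t:int(t/.005)-1;print(f,I,[round(np.degrees(s[i(t),0])) for t in(2.05,3.2,4.3)],s[-1,1].round(2),max(s[:,1]).round(2))
E
python3 sim.py
python3 - <<'E'
from h import *
im=cv2.imread("pics/wrist_a.png");s=dict(eef_pos=[0.66282064,0.01483269,0.07746274],ee_rot=[-2.21295384,2.22314907,-0.00802883])
# bar ends, knob excluded (full-size px = x1.4): bar base (522,100), tip (530,163)
P=wonz(s,[[522,110],[530,160],[525,190]],.103);d=P[1]-P[0];print("bar",np.degrees(np.arctan2(d[1],d[0])),[np.degrees(np.arctan2(*(p[:2]-A)[::-1])) for p in P],(P[:,:2]-A))
E
```

```text
bar 109.70667820045281 [np.float64(113.25472619027978), np.float64(111.27411075042825), np.float64(106.40029685379619)] [[-0.0060554   0.01409111]
 [-0.01258996  0.03233475]
 [-0.01294732  0.04399037]]Traceback (most recent call last):
  File "sim.py", line 18, in <module>
    s=sim(run,f,I);i=lambda t:int(t/.005)-1;print(f,I,[round(np.degrees(s[i(t),0])) for t in(2.05,3.2,4.3)],s[-1,1].round(2),max(s[:,1]).round(2))
                                                                        ~^^^^^^^^
IndexError: index 859 is out of bounds for axis 0 with size 840
```

```bash
sed -i 's/4.3)\]/4.2)]/' sim.py; python3 sim.py; tail -4 log.txt; python3 -c "from rig import observe;print(observe()['t'])"
```

```text
0.0012 0.006 [82, 148, 206] 1.09 1.09
0.0012 0.0085 [72, 138, 195] 1.07 1.07
0.0012 0.011 [64, 128, 185] 1.05 1.05
0.0025 0.006 [74, 134, 186] 0.99 1.0
0.0025 0.0085 [65, 125, 177] 0.98 0.98
0.0025 0.011 [58, 116, 167] 0.96 0.96
0.0035 0.006 [68, 123, 171] 0.92 0.93
0.0035 0.0085 [60, 115, 163] 0.9 0.9
0.0035 0.011 [53, 106, 154] 0.89 0.89
0.005 0.006 [59, 107, 149] 0.81 0.82
0.005 0.0085 [52, 100, 141] 0.8 0.8
0.005 0.011 [46, 92, 134] 0.78 0.78
0.0065 0.006 [50, 92, 127] 0.71 0.72
0.0065 0.0085 [44, 85, 121] 0.69 0.69
0.0065 0.011 [39, 79, 114] 0.68 0.68
0.008 0.006 [42, 76, 106] 0.6 0.61
0.008 0.0085 [37, 71, 100] 0.58 0.58
0.008 0.011 [32, 66, 95] 0.57 0.57
6.80 scene ([75, 22, 159.2], [-30.0, -27.0, -24.0, -21.0, 117.0, 120.0])
6.85 top ([136, 74, 101.8], [88.0, 91.0, 94.0, 97.0, 100.0, 103.0, 106.0, 109.0, 112.0, 115.0, 118.0, 121.0, 124.0, 127.0, 130.0, 133.0, 136.0, 139.0, 142.0, 145.0, 148.0, 151.0, 154.0, 157.0, 160.0, 163.0, 166.0, 169.0, 172.0, 175.0, 178.0, 181.0])
7.90 scene ([0, 0, 0.0], [-30.0, 18.0, 21.0, 24.0, 27.0, 30.0, 42.0, 45.0, 78.0, 81.0, 84.0, 87.0, 90.0, 102.0, 105.0, 108.0, 111.0, 114.0, 117.0, 120.0])
9.00 scene ([77, 40, 72.1], [-30.0, -27.0, -24.0, -21.0, -18.0, -15.0, -12.0, -9.0, 45.0, 48.0, 51.0, 54.0, 57.0, 60.0, 63.0, 66.0, 69.0, 72.0, 75.0])
9.05
```

Run:
```python
from h import *
for _ in range(3):plan([1.5]*8)
```

```text
[{"slide": [-11, 20, 0], "turn": [0, 0, 0], "jaw": 0.3}, {"slide": [-14, 18, 0], "turn": [0, 0, 0], "jaw": 0.3}, {"slide": [-17, 14, 0], "turn": [0, 0, 0], "jaw": 0.3}, {"slide": [-19, 11, 0], "turn": [0, 0, 0], "jaw": 0.3}, {"slide": [-21, 8, 0], "turn": [0, 0, 0], "jaw": 0.3}, {"slide": [-22, 3, 0], "turn": [0, 0, 0], "jaw": 0.3}, {"slide": [-22, -1, 0], "turn": [0, 0, 0], "jaw": 0.3}, {"slide": [-22, -5, 0], "turn": [0, 0, 0], "jaw": 0.3}]
az end 161.52759015224456
[{"slide": [-21, -9, 0], "turn": [0, 0, 0], "jaw": 0.3}, {"slide": [-18, -12, 0], "turn": [0, 0, 0], "jaw": 0.3}, {"slide": [-16, -16, 0], "turn": [0, 0, 0], "jaw": 0.3}, {"slide": [-13, -19, 0], "turn": [0, 0, 0], "jaw": 0.3}, {"slide": [-8, -20, 0], "turn": [0, 0, 0], "jaw": 0.3}, {"slide": [-5, -22, 0], "turn": [0, 0, 0], "jaw": 0.3}, {"slide": [-1, -22, 0], "turn": [0, 0, 0], "jaw": 0.3}, {"slide": [3, -23, 0], "turn": [0, 0, 0], "jaw": 0.3}]
az end 75.58392088262099
[{"slide": [8, -21, 0], "turn": [0, 0, 0], "jaw": 0.3}, {"slide": [11, -19, 0], "turn": [0, 0, 0], "jaw": 0.3}, {"slide": [15, -17, 0], "turn": [0, 0, 0], "jaw": 0.3}, {"slide": [17, -14, 0], "turn": [0, 0, 0], "jaw": 0.3}, {"slide": [20, -10, 0], "turn": [0, 0, 0], "jaw": 0.3}, {"slide": [22, -6, 0], "turn": [0, 0, 0], "jaw": 0.3}, {"slide": [22, -3, 0], "turn": [0, 0, 0], "jaw": 0.3}, {"slide": [22, 2, 0], "turn": [0, 0, 0], "jaw": 0.3}]
az end 349.64025161299753
```

Emit:
servo_tool(targets=[{"slide": [16,12,0],"turn": [0,0,0],"jaw": 0.3},{"slide": [15,16,0],"turn": [0,0,0],"jaw": 0.3},{"slide": [11,17,0],"turn": [0,0,0],"jaw": 0.3},{"slide": [8,19,0],"turn": [0,0,0],"jaw": 0.3},{"slide": [5,21,0],"turn": [0,0,0],"jaw": 0.3},{"slide": [1,21,0],"turn": [0,0,0],"jaw": 0.3},{"slide": [-3,20,0],"turn": [0,0,0],"jaw": 0.3},{"slide": [-6,20,0],"turn": [0,0,0],"jaw": 0.3}])

```text
t: 10.05
eef_pos: [0.5326, -0.1824, 0.0773]
ee_rot: [-2.215, 2.223, -0.001]
force: [2.2, 5.4, 9.0]
gripper_width: 0.0289
finger_force: 40.7
```

Run:
```python
from h import *
look("top")
```

```text
10.05 top ([99, 25, 11.9], [181.0, 187.0, 193.0, 196.0, 199.0, 202.0, 205.0, 208.0, 211.0, 214.0, 217.0, 220.0, 223.0, 226.0, 229.0, 232.0, 235.0, 238.0])
```

Emit:
servo_tool(targets=[{"slide": [-11,20,0],"turn": [0,0,0],"jaw": 0.3},{"slide": [-14,18,0],"turn": [0,0,0],"jaw": 0.3},{"slide": [-17,14,0],"turn": [0,0,0],"jaw": 0.3},{"slide": [-19,11,0],"turn": [0,0,0],"jaw": 0.3},{"slide": [-21,8,0],"turn": [0,0,0],"jaw": 0.3},{"slide": [-22,3,0],"turn": [0,0,0],"jaw": 0.3},{"slide": [-22,-1,0],"turn": [0,0,0],"jaw": 0.3},{"slide": [-22,-5,0],"turn": [0,0,0],"jaw": 0.3}])

```text
t: 11.1
eef_pos: [0.4656, -0.0349, 0.0773]
ee_rot: [-2.216, 2.225, -0.003]
force: [1.9, -1.3, 6.8]
gripper_width: 0.0289
finger_force: 41.1
```

Emit:
servo_tool(targets=[{"slide": [-21,-9,0],"turn": [0,0,0],"jaw": 0.3},{"slide": [-18,-12,0],"turn": [0,0,0],"jaw": 0.3},{"slide": [-16,-16,0],"turn": [0,0,0],"jaw": 0.3},{"slide": [-13,-19,0],"turn": [0,0,0],"jaw": 0.3},{"slide": [-8,-20,0],"turn": [0,0,0],"jaw": 0.3},{"slide": [-5,-22,0],"turn": [0,0,0],"jaw": 0.3},{"slide": [-1,-22,0],"turn": [0,0,0],"jaw": 0.3},{"slide": [3,-23,0],"turn": [0,0,0],"jaw": 0.3}])

```text
t: 12.1
eef_pos: [0.6095, 0.0445, 0.0773]
ee_rot: [-2.217, 2.222, -0.0]
force: [0.2, -0.1, 8.0]
gripper_width: 0.0291
finger_force: 41.2
```

Emit:
servo_tool(targets=[{"slide": [8,-21,0],"turn": [0,0,0],"jaw": 0.3},{"slide": [11,-19,0],"turn": [0,0,0],"jaw": 0.3},{"slide": [15,-17,0],"turn": [0,0,0],"jaw": 0.3},{"slide": [17,-14,0],"turn": [0,0,0],"jaw": 0.3},{"slide": [20,-10,0],"turn": [0,0,0],"jaw": 0.3},{"slide": [22,-6,0],"turn": [0,0,0],"jaw": 0.3},{"slide": [22,-3,0],"turn": [0,0,0],"jaw": 0.3},{"slide": [22,2,0],"turn": [0,0,0],"jaw": 0.3}])

```text
t: 13.1
eef_pos: [0.6975, -0.0953, 0.0774]
ee_rot: [-2.216, 2.224, -0.006]
force: [1.3, 0.5, 7.3]
gripper_width: 0.0292
finger_force: 41.1
```

Run:
```python
from h import *
look("scene")
f=cv2.imread(sorted(__import__("glob").glob("pics/scene_1*"))[-1]);g=cv2.imread("pics/top_10.05.png")
cv2.imwrite("pics/v5.png",np.hstack([cv2.resize(f[160:265,170:310],(400,300),interpolation=cv2.INTER_CUBIC),cv2.resize(g[145:250,230:370],(400,300),interpolation=cv2.INTER_CUBIC)]))
for _ in range(3):plan([1.5]*8)
```

```text
13.10 scene ([79, 26, 172.3], [-30.0, -27.0, -24.0, -21.0, 108.0, 111.0, 114.0, 117.0, 120.0])
[{"slide": [22, 6, 0], "turn": [0, 0, 0], "jaw": 0.3}, {"slide": [20, 10, 0], "turn": [0, 0, 0], "jaw": 0.3}, {"slide": [18, 14, 0], "turn": [0, 0, 0], "jaw": 0.3}, {"slide": [15, 16, 0], "turn": [0, 0, 0], "jaw": 0.3}, {"slide": [11, 19, 0], "turn": [0, 0, 0], "jaw": 0.3}, {"slide": [8, 21, 0], "turn": [0, 0, 0], "jaw": 0.3}, {"slide": [4, 22, 0], "turn": [0, 0, 0], "jaw": 0.3}, {"slide": [0, 23, 0], "turn": [0, 0, 0], "jaw": 0.3}]
az end 263.6965823433741
[{"slide": [-4, 21, 0], "turn": [0, 0, 0], "jaw": 0.3}, {"slide": [-9, 21, 0], "turn": [0, 0, 0], "jaw": 0.3}, {"slide": [-12, 19, 0], "turn": [0, 0, 0], "jaw": 0.3}, {"slide": [-16, 16, 0], "turn": [0, 0, 0], "jaw": 0.3}, {"slide": [-18, 13, 0], "turn": [0, 0, 0], "jaw": 0.3}, {"slide": [-20, 10, 0], "turn": [0, 0, 0], "jaw": 0.3}, {"slide": [-22, 5, 0], "turn": [0, 0, 0], "jaw": 0.3}, {"slide": [-22, 1, 0], "turn": [0, 0, 0], "jaw": 0.3}]
az end 177.75291307375062
[{"slide": [-22, -3, 0], "turn": [0, 0, 0], "jaw": 0.3}, {"slide": [-22, -7, 0], "turn": [0, 0, 0], "jaw": 0.3}, {"slide": [-19, -10, 0], "turn": [0, 0, 0], "jaw": 0.3}, {"slide": [-17, -15, 0], "turn": [0, 0, 0], "jaw": 0.3}, {"slide": [-15, -17, 0], "turn": [0, 0, 0], "jaw": 0.3}, {"slide": [-10, -20, 0], "turn": [0, 0, 0], "jaw": 0.3}, {"slide": [-7, -21, 0], "turn": [0, 0, 0], "jaw": 0.3}, {"slide": [-3, -22, 0], "turn": [0, 0, 0], "jaw": 0.3}]
az end 91.80924380412705
```

View pics/v5.png

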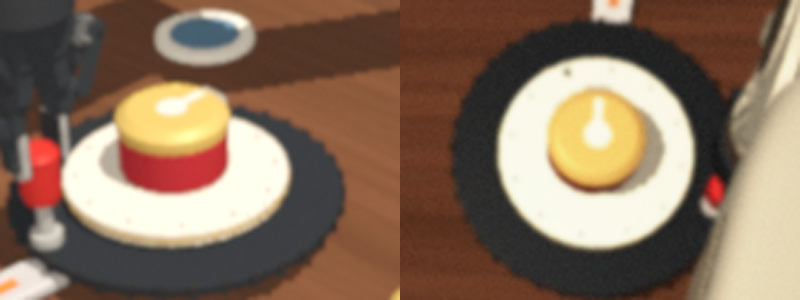

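Run:
```python
from h import *
st=json.load(open("st.json"));R=cv2.Rodrigues(np.array(st["rot"]))[0]
sx=np.array([22+20+18+15+11+8+4+0-4-9-12-16-18-20-22-22-22-22-19-17-15-10-7-3, 6+10+14+16+19+21+22+23+21+21+19+16+13+10+5+1-3-7-10-15-17-20-21-22])
st["x"]=(np.array(st["x"])-R[:2,:2]@(sx/1000)).tolist();st["th"]+=4.5
print(np.array(st["x"])-A-.1195*np.array([np.cos(st["th"]),np.sin(st["th"])]))
json.dump(st,open("st.json","w"))
for _ in range(4):plan([1.45]*8)
```

```text
[0.00019145 0.00024963]
[{"slide": [21, 6, 0], "turn": [0, 0, 0], "jaw": 0.3}, {"slide": [20, 9, 0], "turn": [0, 0, 0], "jaw": 0.3}, {"slide": [17, 13, 0], "turn": [0, 0, 0], "jaw": 0.3}, {"slide": [15, 16, 0], "turn": [0, 0, 0], "jaw": 0.3}, {"slide": [12, 18, 0], "turn": [0, 0, 0], "jaw": 0.3}, {"slide": [8, 20, 0], "turn": [0, 0, 0], "jaw": 0.3}, {"slide": [5, 21, 0], "turn": [0, 0, 0], "jaw": 0.3}, {"slide": [0, 22, 0], "turn": [0, 0, 0], "jaw": 0.3}]
az end 266.561371319028
[{"slide": [-3, 21, 0], "turn": [0, 0, 0], "jaw": 0.3}, {"slide": [-7, 20, 0], "turn": [0, 0, 0], "jaw": 0.3}, {"slide": [-10, 19, 0], "turn": [0, 0, 0], "jaw": 0.3}, {"slide": [-14, 17, 0], "turn": [0, 0, 0], "jaw": 0.3}, {"slide": [-17, 14, 0], "turn": [0, 0, 0], "jaw": 0.3}, {"slide": [-18, 11, 0], "turn": [0, 0, 0], "jaw": 0.3}, {"slide": [-21, 7, 0], "turn": [0, 0, 0], "jaw": 0.3}, {"slide": [-21, 3, 0], "turn": [0, 0, 0], "jaw": 0.3}]
az end 183.4824910250585
[{"slide": [-22, 0, 0], "turn": [0, 0, 0], "jaw": 0.3}, {"slide": [-21, -5, 0], "turn": [0, 0, 0], "jaw": 0.3}, {"slide": [-20, -8, 0], "turn": [0, 0, 0], "jaw": 0.3}, {"slide": [-18, -12, 0], "turn": [0, 0, 0], "jaw": 0.3}, {"slide": [-16, -15, 0], "turn": [0, 0, 0], "jaw": 0.3}, {"slide": [-13, -17, 0], "turn": [0, 0, 0], "jaw": 0.3}, {"slide": [-9, -19, 0], "turn": [0, 0, 0], "jaw": 0.3}, {"slide": [-6, -21, 0], "turn": [0, 0, 0], "jaw": 0.3}]
az end 100.40361073108954
[{"slide": [-2, -22, 0], "turn": [0, 0, 0], "jaw": 0.3}, {"slide": [2, -21, 0], "turn": [0, 0, 0], "jaw": 0.3}, {"slide": [5, -21, 0], "turn": [0, 0, 0], "jaw": 0.3}, {"slide": [10, -20, 0], "turn": [0, 0, 0], "jaw": 0.3}, {"slide": [12, -17, 0], "turn": [0, 0, 0], "jaw": 0.3}, {"slide": [16, -15, 0], "turn": [0, 0, 0], "jaw": 0.3}, {"slide": [18, -12, 0], "turn": [0, 0, 0], "jaw": 0.3}, {"slide": [20, -8, 0], "turn": [0, 0, 0], "jaw": 0.3}]
az end 17.324730437120934
```

Emit:
servo_tool(targets=[{"slide": [21,6,0],"turn": [0,0,0],"jaw": 0.3},{"slide": [20,9,0],"turn": [0,0,0],"jaw": 0.3},{"slide": [17,13,0],"turn": [0,0,0],"jaw": 0.3},{"slide": [15,16,0],"turn": [0,0,0],"jaw": 0.3},{"slide": [12,18,0],"turn": [0,0,0],"jaw": 0.3},{"slide": [8,20,0],"turn": [0,0,0],"jaw": 0.3},{"slide": [5,21,0],"turn": [0,0,0],"jaw": 0.3},{"slide": [0,22,0],"turn": [0,0,0],"jaw": 0.3}])

```text
t: 14.15
eef_pos: [0.5699, -0.1916, 0.0773]
ee_rot: [-2.216, 2.225, -0.001]
force: [0.1, 3.1, 9.9]
gripper_width: 0.0291
finger_force: 41.3
```

Run:
```python
from h import *
look("top")
```

```text
14.15 top ([99, 41, 126.9], [88.0, 91.0, 94.0, 97.0, 100.0, 103.0, 106.0, 109.0, 112.0, 115.0, 118.0, 121.0, 124.0, 127.0])
```

Emit:
servo_tool(targets=[{"slide": [-3,21,0],"turn": [0,0,0],"jaw": 0.3},{"slide": [-7,20,0],"turn": [0,0,0],"jaw": 0.3},{"slide": [-10,19,0],"turn": [0,0,0],"jaw": 0.3},{"slide": [-14,17,0],"turn": [0,0,0],"jaw": 0.3},{"slide": [-17,14,0],"turn": [0,0,0],"jaw": 0.3},{"slide": [-18,11,0],"turn": [0,0,0],"jaw": 0.3},{"slide": [-21,7,0],"turn": [0,0,0],"jaw": 0.3},{"slide": [-21,3,0],"turn": [0,0,0],"jaw": 0.3}])

```text
t: 15.2
eef_pos: [0.46, -0.0799, 0.0773]
ee_rot: [-2.215, 2.224, -0.005]
force: [3.8, 0.5, 6.4]
gripper_width: 0.0291
finger_force: 41.0
```

Emit:
servo_tool(targets=[{"slide": [-22,0,0],"turn": [0,0,0],"jaw": 0.3},{"slide": [-21,-5,0],"turn": [0,0,0],"jaw": 0.3},{"slide": [-20,-8,0],"turn": [0,0,0],"jaw": 0.3},{"slide": [-18,-12,0],"turn": [0,0,0],"jaw": 0.3},{"slide": [-16,-15,0],"turn": [0,0,0],"jaw": 0.3},{"slide": [-13,-17,0],"turn": [0,0,0],"jaw": 0.3},{"slide": [-9,-19,0],"turn": [0,0,0],"jaw": 0.3},{"slide": [-6,-21,0],"turn": [0,0,0],"jaw": 0.3}])

```text
t: 16.2
eef_pos: [0.5568, 0.046, 0.0773]
ee_rot: [-2.217, 2.223, 0.002]
force: [0.5, 3.0, 10.1]
gripper_width: 0.029
finger_force: 41.3
```

Emit:
servo_tool(targets=[{"slide": [-2,-22,0],"turn": [0,0,0],"jaw": 0.3},{"slide": [2,-21,0],"turn": [0,0,0],"jaw": 0.3},{"slide": [5,-21,0],"turn": [0,0,0],"jaw": 0.3},{"slide": [10,-20,0],"turn": [0,0,0],"jaw": 0.3},{"slide": [12,-17,0],"turn": [0,0,0],"jaw": 0.3},{"slide": [16,-15,0],"turn": [0,0,0],"jaw": 0.3},{"slide": [18,-12,0],"turn": [0,0,0],"jaw": 0.3},{"slide": [20,-8,0],"turn": [0,0,0],"jaw": 0.3}])

```text
t: 17.2
eef_pos: [0.6946, -0.037, 0.0774]
ee_rot: [-2.215, 2.222, -0.005]
force: [3.4, 1.1, 6.6]
gripper_width: 0.0292
finger_force: 41.0
```

Run:
```python
from h import *
print(observe()["t"]);plan([1.45]*8);plan([1.45]*8)
```

```text
17.2
[{"slide": [21, -5, 0], "turn": [0, 0, 0], "jaw": 0.3}, {"slide": [22, 0, 0], "turn": [0, 0, 0], "jaw": 0.3}, {"slide": [21, 3, 0], "turn": [0, 0, 0], "jaw": 0.3}, {"slide": [21, 7, 0], "turn": [0, 0, 0], "jaw": 0.3}, {"slide": [19, 10, 0], "turn": [0, 0, 0], "jaw": 0.3}, {"slide": [16, 14, 0], "turn": [0, 0, 0], "jaw": 0.3}, {"slide": [14, 17, 0], "turn": [0, 0, 0], "jaw": 0.3}, {"slide": [11, 18, 0], "turn": [0, 0, 0], "jaw": 0.3}]
az end 294.2458501431522
[{"slide": [7, 21, 0], "turn": [0, 0, 0], "jaw": 0.3}, {"slide": [3, 21, 0], "turn": [0, 0, 0], "jaw": 0.3}, {"slide": [0, 22, 0], "turn": [0, 0, 0], "jaw": 0.3}, {"slide": [-5, 21, 0], "turn": [0, 0, 0], "jaw": 0.3}, {"slide": [-8, 20, 0], "turn": [0, 0, 0], "jaw": 0.3}, {"slide": [-11, 18, 0], "turn": [0, 0, 0], "jaw": 0.3}, {"slide": [-15, 16, 0], "turn": [0, 0, 0], "jaw": 0.3}, {"slide": [-18, 13, 0], "turn": [0, 0, 0], "jaw": 0.3}]
az end 211.1669698491835
```

Emit:
servo_tool(targets=[{"slide": [21,-5,0],"turn": [0,0,0],"jaw": 0.3},{"slide": [22,0,0],"turn": [0,0,0],"jaw": 0.3},{"slide": [21,3,0],"turn": [0,0,0],"jaw": 0.3},{"slide": [21,7,0],"turn": [0,0,0],"jaw": 0.3},{"slide": [19,10,0],"turn": [0,0,0],"jaw": 0.3},{"slide": [16,14,0],"turn": [0,0,0],"jaw": 0.3},{"slide": [14,17,0],"turn": [0,0,0],"jaw": 0.3},{"slide": [11,18,0],"turn": [0,0,0],"jaw": 0.3}])

```text
t: 18.2
eef_pos: [0.6268, -0.1825, 0.0773]
ee_rot: [-2.216, 2.226, -0.001]
force: [-1.9, 3.2, 10.0]
gripper_width: 0.0292
finger_force: 41.3
```

Run:
```python
from h import *
look("top")
```

```text
18.20 top ([88, 25, -117.8], [88.0, 91.0, 94.0, 97.0, 100.0, 103.0, 106.0, 109.0, 112.0, 115.0, 118.0, 121.0, 124.0, 127.0, 130.0, 133.0, 136.0, 139.0, 142.0, 145.0, 148.0, 154.0, 163.0, 166.0, 181.0, 223.0, 226.0, 229.0, 232.0, 235.0, 238.0])
```

Emit:
servo_tool(targets=[{"slide": [7,21,0],"turn": [0,0,0],"jaw": 0.3},{"slide": [3,21,0],"turn": [0,0,0],"jaw": 0.3},{"slide": [0,22,0],"turn": [0,0,0],"jaw": 0.3},{"slide": [-5,21,0],"turn": [0,0,0],"jaw": 0.3},{"slide": [-8,20,0],"turn": [0,0,0],"jaw": 0.3},{"slide": [-11,18,0],"turn": [0,0,0],"jaw": 0.3},{"slide": [-15,16,0],"turn": [0,0,0],"jaw": 0.3},{"slide": [-18,13,0],"turn": [0,0,0],"jaw": 0.3}])

```text
t: 19.25
eef_pos: [0.4767, -0.1335, 0.0773]
ee_rot: [-2.215, 2.223, -0.004]
force: [4.7, 2.5, 6.6]
gripper_width: 0.0291
finger_force: 41.0
```

Run:
```python
from h import *
print(observe()["t"])
import sim
for f in(.002,.003,.004):
    print(f,[round(np.degrees(x)) for x in [sim.sim([(4,1.45),(2,0)],f)[-1,0]-sim.sim([(4,1.45)],f)[-1,0]]],sim.sim([(4,1.45)],f)[-1,1])
```

```text
19.25
0.002 [30] 1.0983923786971075
0.003 [25] 1.0270602750839628
0.004 [21] 0.955728727390922
```

Run:
```python
from h import *
import sim
ws=[1.3,1.2,1.1,1.0]+[.9]*20
for f in(.002,.0026,.0032):
    s=sim.sim([(4,1.47)]+[(.125,w) for w in ws],f);i0=799
    print(f,s[i0,1],[round(np.degrees(s[i0+25*k,0]-s[i0,0])) for k in(8,16,24)],s[-1,1])
for k in range(3):plan(ws[8*k:8*k+8])
```

```text
0.002 1.115510400571912 [55, 95, 132] 0.6341297225516686
0.0026 1.0727111384040264 [53, 90, 125] 0.5912729849445408
0.0032 1.0299118762361386 [50, 85, 117] 0.5484162473374142
[{"slide": [-17, 9, 0], "turn": [0, 0, 0], "jaw": 0.3}, {"slide": [-17, 5, 0], "turn": [0, 0, 0], "jaw": 0.3}, {"slide": [-16, 3, 0], "turn": [0, 0, 0], "jaw": 0.3}, {"slide": [-15, 0, 0], "turn": [0, 0, 0], "jaw": 0.3}, {"slide": [-14, -1, 0], "turn": [0, 0, 0], "jaw": 0.3}, {"slide": [-13, -2, 0], "turn": [0, 0, 0], "jaw": 0.3}, {"slide": [-12, -5, 0], "turn": [0, 0, 0], "jaw": 0.3}, {"slide": [-13, -5, 0], "turn": [0, 0, 0], "jaw": 0.3}]
az end 152.4387958482739
[{"slide": [-11, -7, 0], "turn": [0, 0, 0], "jaw": 0.3}, {"slide": [-11, -8, 0], "turn": [0, 0, 0], "jaw": 0.3}, {"slide": [-10, -9, 0], "turn": [0, 0, 0], "jaw": 0.3}, {"slide": [-8, -11, 0], "turn": [0, 0, 0], "jaw": 0.3}, {"slide": [-8, -11, 0], "turn": [0, 0, 0], "jaw": 0.3}, {"slide": [-6, -12, 0], "turn": [0, 0, 0], "jaw": 0.3}, {"slide": [-5, -12, 0], "turn": [0, 0, 0], "jaw": 0.3}, {"slide": [-3, -13, 0], "turn": [0, 0, 0], "jaw": 0.3}]
az end 100.8725942864994
[{"slide": [-2, -14, 0], "turn": [0, 0, 0], "jaw": 0.3}, {"slide": [0, -13, 0], "turn": [0, 0, 0], "jaw": 0.3}, {"slide": [1, -13, 0], "turn": [0, 0, 0], "jaw": 0.3}, {"slide": [3, -14, 0], "turn": [0, 0, 0], "jaw": 0.3}, {"slide": [4, -12, 0], "turn": [0, 0, 0], "jaw": 0.3}, {"slide": [5, -13, 0], "turn": [0, 0, 0], "jaw": 0.3}, {"slide": [7, -11, 0], "turn": [0, 0, 0], "jaw": 0.3}, {"slide": [8, -11, 0], "turn": [0, 0, 0], "jaw": 0.3}]
az end 49.30639272472513
```

Emit:
servo_tool(targets=[{"slide": [-17,9,0],"turn": [0,0,0],"jaw": 0.3},{"slide": [-17,5,0],"turn": [0,0,0],"jaw": 0.3},{"slide": [-16,3,0],"turn": [0,0,0],"jaw": 0.3},{"slide": [-15,0,0],"turn": [0,0,0],"jaw": 0.3},{"slide": [-14,-1,0],"turn": [0,0,0],"jaw": 0.3},{"slide": [-13,-2,0],"turn": [0,0,0],"jaw": 0.3},{"slide": [-12,-5,0],"turn": [0,0,0],"jaw": 0.3},{"slide": [-13,-5,0],"turn": [0,0,0],"jaw": 0.3}])

```text
t: 20.25
eef_pos: [0.4729, -0.0173, 0.0773]
ee_rot: [-2.216, 2.225, -0.003]
force: [2.2, -0.6, 8.3]
gripper_width: 0.0293
finger_force: 41.2
```

Emit:
servo_tool(targets=[{"slide": [-11,-7,0],"turn": [0,0,0],"jaw": 0.3},{"slide": [-11,-8,0],"turn": [0,0,0],"jaw": 0.3},{"slide": [-10,-9,0],"turn": [0,0,0],"jaw": 0.3},{"slide": [-8,-11,0],"turn": [0,0,0],"jaw": 0.3},{"slide": [-8,-11,0],"turn": [0,0,0],"jaw": 0.3},{"slide": [-6,-12,0],"turn": [0,0,0],"jaw": 0.3},{"slide": [-5,-12,0],"turn": [0,0,0],"jaw": 0.3},{"slide": [-3,-13,0],"turn": [0,0,0],"jaw": 0.3}])

```text
t: 21.25
eef_pos: [0.5558, 0.0457, 0.0773]
ee_rot: [-2.217, 2.223, 0.001]
force: [-1.0, 3.0, 8.2]
gripper_width: 0.0291
finger_force: 41.3
```

Emit:
servo_tool(targets=[{"slide": [-2,-14,0],"turn": [0,0,0],"jaw": 0.3},{"slide": [0,-13,0],"turn": [0,0,0],"jaw": 0.3},{"slide": [1,-13,0],"turn": [0,0,0],"jaw": 0.3},{"slide": [3,-14,0],"turn": [0,0,0],"jaw": 0.3},{"slide": [4,-12,0],"turn": [0,0,0],"jaw": 0.3},{"slide": [5,-13,0],"turn": [0,0,0],"jaw": 0.3},{"slide": [7,-11,0],"turn": [0,0,0],"jaw": 0.3},{"slide": [8,-11,0],"turn": [0,0,0],"jaw": 0.3}])

```text
t: 22.25
eef_pos: [0.658, 0.0192, 0.0774]
ee_rot: [-2.216, 2.222, -0.001]
force: [2.3, 3.5, 5.6]
gripper_width: 0.0292
finger_force: 41.0
```

Run:
```python
from h import *
t=observe();im=optics.get_image("wrist");cv2.imwrite("pics/wrist_b.png",im);print(t["t"],wbar(im,t))
import sim
ws=[.8,.7,.6]+[.5]*5
s=sim.sim([(4,.9)]+[(.125,w) for w in ws]+[(1.5,0)],.0026);print(np.degrees(s[999,0]-s[799,0]),s[999,1],np.degrees(s[-1,0]-s[999,0]))
plan(ws);plan([.5]*8)
```

```text
22.25 (4861, np.int64(1639), np.float64(63.16581572399287))
26.861902607954576 0.3419533958203731 5.77518779820653
[{"slide": [8, -8, 0], "turn": [0, 0, 0], "jaw": 0.3}, {"slide": [8, -7, 0], "turn": [0, 0, 0], "jaw": 0.3}, {"slide": [8, -6, 0], "turn": [0, 0, 0], "jaw": 0.3}, {"slide": [6, -4, 0], "turn": [0, 0, 0], "jaw": 0.3}, {"slide": [6, -3, 0], "turn": [0, 0, 0], "jaw": 0.3}, {"slide": [7, -4, 0], "turn": [0, 0, 0], "jaw": 0.3}, {"slide": [7, -2, 0], "turn": [0, 0, 0], "jaw": 0.3}, {"slide": [7, -3, 0], "turn": [0, 0, 0], "jaw": 0.3}]
az end 16.361319504702806
[{"slide": [7, -2, 0], "turn": [0, 0, 0], "jaw": 0.3}, {"slide": [8, -1, 0], "turn": [0, 0, 0], "jaw": 0.3}, {"slide": [7, -1, 0], "turn": [0, 0, 0], "jaw": 0.3}, {"slide": [8, -1, 0], "turn": [0, 0, 0], "jaw": 0.3}, {"slide": [7, 0, 0], "turn": [0, 0, 0], "jaw": 0.3}, {"slide": [7, 1, 0], "turn": [0, 0, 0], "jaw": 0.3}, {"slide": [8, 1, 0], "turn": [0, 0, 0], "jaw": 0.3}, {"slide": [7, 1, 0], "turn": [0, 0, 0], "jaw": 0.3}]
az end 347.7134297481616
```

Emit:
servo_tool(targets=[{"slide": [8,-8,0],"turn": [0,0,0],"jaw": 0.3},{"slide": [8,-7,0],"turn": [0,0,0],"jaw": 0.3},{"slide": [8,-6,0],"turn": [0,0,0],"jaw": 0.3},{"slide": [6,-4,0],"turn": [0,0,0],"jaw": 0.3},{"slide": [6,-3,0],"turn": [0,0,0],"jaw": 0.3},{"slide": [7,-4,0],"turn": [0,0,0],"jaw": 0.3},{"slide": [7,-2,0],"turn": [0,0,0],"jaw": 0.3},{"slide": [7,-3,0],"turn": [0,0,0],"jaw": 0.3}])

```text
t: 23.3
eef_pos: [0.6952, -0.0389, 0.0774]
ee_rot: [-2.215, 2.222, -0.005]
force: [4.2, 0.7, 5.9]
gripper_width: 0.0292
finger_force: 41.0
```

Emit:
servo_tool(targets=[{"slide": [7,-2,0],"turn": [0,0,0],"jaw": 0.3},{"slide": [8,-1,0],"turn": [0,0,0],"jaw": 0.3},{"slide": [7,-1,0],"turn": [0,0,0],"jaw": 0.3},{"slide": [8,-1,0],"turn": [0,0,0],"jaw": 0.3},{"slide": [7,0,0],"turn": [0,0,0],"jaw": 0.3},{"slide": [7,1,0],"turn": [0,0,0],"jaw": 0.3},{"slide": [8,1,0],"turn": [0,0,0],"jaw": 0.3},{"slide": [7,1,0],"turn": [0,0,0],"jaw": 0.3}])

```text
t: 24.3
eef_pos: [0.6966, -0.0992, 0.0775]
ee_rot: [-2.215, 2.225, -0.007]
force: [3.8, -0.3, 5.5]
gripper_width: 0.029
finger_force: 40.9
```

```bash
cat >> h.py <<'E'
def latch(im):
    "latch azimuth from the scene picture: grey pixels on the tin's red wall"
    h=cv2.cvtColor(im,cv2.COLOR_BGR2HSV);g=[]
    for az in np.arange(-45,136,1.):
        a=np.radians(az);u=proj("scene",[[A[0]+.0465*np.cos(a),A[1]+.0465*np.sin(a),z] for z in(.077,.082,.087)]).round().astype(int)
        g.append((az,np.mean([h[b,c,1]<120 for c,b in u])))
    g=np.array(g);return [(int(a),round(v,1)) for a,v in g if v>0]
E
python3 - <<'E'
from h import *
for n in("scene","top"):
    t=observe();im=optics.get_image(n);cv2.imwrite(f"pics/{n}_c.png",im);print(t["t"],angs(n,im)[0],latch(im) if n=="scene" else "")
E
```

```text
24.3 [80, 45, 39.1] [(-45, np.float64(1.0)), (-44, np.float64(1.0)), (-43, np.float64(1.0)), (-42, np.float64(1.0)), (-41, np.float64(1.0)), (-40, np.float64(1.0)), (-39, np.float64(1.0)), (-38, np.float64(1.0)), (-37, np.float64(1.0)), (-36, np.float64(1.0)), (-35, np.float64(1.0)), (-34, np.float64(1.0)), (-33, np.float64(1.0)), (-32, np.float64(1.0)), (-31, np.float64(1.0)), (-30, np.float64(1.0)), (-29, np.float64(1.0)), (-28, np.float64(1.0)), (-27, np.float64(1.0)), (-26, np.float64(1.0)), (-25, np.float64(1.0)), (-24, np.float64(1.0)), (-23, np.float64(1.0)), (-22, np.float64(1.0)), (-21, np.float64(1.0)), (-20, np.float64(1.0)), (-19, np.float64(1.0)), (-18, np.float64(1.0)), (-17, np.float64(1.0)), (-16, np.float64(1.0)), (-15, np.float64(1.0)), (-14, np.float64(1.0)), (-13, np.float64(1.0)), (-12, np.float64(0.7)), (-11, np.float64(0.3)), (-10, np.float64(0.3)), (-8, np.float64(0.3)), (-7, np.float64(0.3)), (-6, np.float64(1.0)), (-5, np.float64(1.0)), (-4, np.float64(1.0)), (-3, np.float64(1.0)), (-2, np.float64(1.0)), (-1, np.float64(1.0)), (0, np.float64(1.0)), (1, np.fl
[... 525 characters left out ...]
4(1.0)), (25, np.float64(1.0)), (26, np.float64(1.0)), (27, np.float64(1.0)), (28, np.float64(1.0)), (29, np.float64(0.7)), (113, np.float64(0.3)), (114, np.float64(1.0)), (115, np.float64(1.0)), (116, np.float64(1.0)), (117, np.float64(1.0)), (118, np.float64(1.0)), (119, np.float64(1.0)), (120, np.float64(1.0)), (121, np.float64(1.0)), (122, np.float64(1.0)), (123, np.float64(1.0)), (124, np.float64(1.0)), (125, np.float64(1.0)), (126, np.float64(1.0)), (127, np.float64(1.0)), (128, np.float64(1.0)), (129, np.float64(1.0)), (130, np.float64(1.0)), (131, np.float64(1.0)), (132, np.float64(1.0)), (133, np.float64(1.0)), (134, np.float64(1.0)), (135, np.float64(0.7))]
24.35 [628, 534, -172.3]
```

Run:
```python
from h import *
plan([.45]*6+[.25,0]);plan([0]*2)
```

```text
[{"slide": [7, 2, 0], "turn": [0, 0, 0], "jaw": 0.3}, {"slide": [6, 2, 0], "turn": [0, 0, 0], "jaw": 0.3}, {"slide": [6, 2, 0], "turn": [0, 0, 0], "jaw": 0.3}, {"slide": [7, 2, 0], "turn": [0, 0, 0], "jaw": 0.3}, {"slide": [6, 4, 0], "turn": [0, 0, 0], "jaw": 0.3}, {"slide": [5, 3, 0], "turn": [0, 0, 0], "jaw": 0.3}, {"slide": [4, 2, 0], "turn": [0, 0, 0], "jaw": 0.3}, {"slide": [0, 0, 0], "turn": [0, 0, 0], "jaw": 0.3}]
az end 326.5856110527129
[{"slide": [0, 0, 0], "turn": [0, 0, 0], "jaw": 0.3}, {"slide": [0, 0, 0], "turn": [0, 0, 0], "jaw": 0.3}]
az end 326.5856110527129
```

Emit:
servo_tool(targets=[{"slide": [7,2,0],"turn": [0,0,0],"jaw": 0.3},{"slide": [6,2,0],"turn": [0,0,0],"jaw": 0.3},{"slide": [6,2,0],"turn": [0,0,0],"jaw": 0.3},{"slide": [7,2,0],"turn": [0,0,0],"jaw": 0.3},{"slide": [6,4,0],"turn": [0,0,0],"jaw": 0.3},{"slide": [5,3,0],"turn": [0,0,0],"jaw": 0.3},{"slide": [4,2,0],"turn": [0,0,0],"jaw": 0.3},{"slide": [0,0,0],"turn": [0,0,0],"jaw": 0.3}])

```text
t: 25.4
eef_pos: [0.6782, -0.1406, 0.0774]
ee_rot: [-2.216, 2.227, -0.005]
force: [2.7, -2.1, 6.3]
gripper_width: 0.0291
finger_force: 41.0
```

Emit:
servo_tool(targets=[{"slide": [0,0,0],"turn": [0,0,0],"jaw": 0.3},{"slide": [0,0,0],"turn": [0,0,0],"jaw": 0.3},{"slide": [0,0,0],"turn": [0,0,0],"jaw": 0.3},{"slide": [0,0,0],"turn": [0,0,0],"jaw": 0.3}])

```text
t: 25.9
eef_pos: [0.6785, -0.1402, 0.0774]
ee_rot: [-2.216, 2.226, -0.005]
force: [2.3, -1.1, 7.1]
gripper_width: 0.029
finger_force: 41.0
```

Run:
```python
from h import *
for n in("scene","top","wrist"):
    t=observe();im=optics.get_image(n);cv2.imwrite(f"pics/{n}_d.png",im)
    if n=="scene":L=[a for a,v in latch(im) if v>=.7];print(t["t"],angs(n,im)[0],"gaps",[(a,b) for a,b in zip(L,L[1:]) if b-a>1],L[0],L[-1])
    elif n=="top":print(angs(n,im)[0])
    else:print(wbar(im,t))
f=[cv2.imread(f"pics/{n}_d.png") for n in("scene","top","wrist")]
cv2.imwrite("pics/v6.png",np.hstack([cv2.resize(f[0][160:265,170:310],(400,300),interpolation=cv2.INTER_CUBIC),cv2.resize(f[1][100:250,210:410],(400,300))]))
```

```text
25.9 [83, 48, 25.7] gaps [(17, 114)] -45 135
[258, 186, -95.6]
(0, np.int64(0), np.float64(nan))h.py:61: RuntimeWarning: Mean of empty slice.
  q=P[K].mean(0);return len(P),K.sum(),np.degrees(np.arctan2(q[1],q[0]))
  ret = um.true_divide(
```

View pics/v6.png

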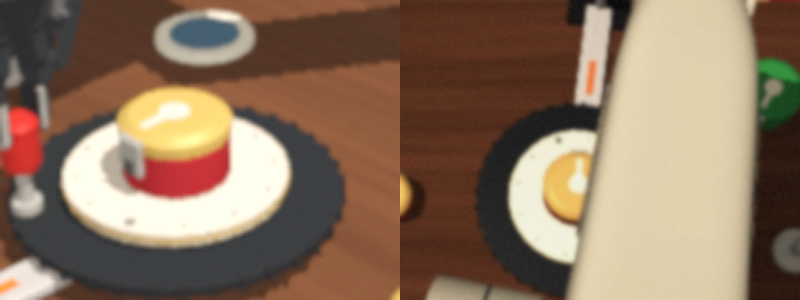

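```bash
sed -i 's/d=np.round(d\*1000);/d=np.round(d*2000)\/2;/; s/\[int(d\[0\]),int(d\[1\]),0\]/[float(d[0]),float(d[1]),0]/' h.py
python3 - <<'E'
from h import *
for _ in range(3):plan([.16]*8)
E
```

```text
[{"slide": [1.5, 1.0, 0], "turn": [0, 0, 0], "jaw": 0.3}, {"slide": [2.0, 1.5, 0], "turn": [0, 0, 0], "jaw": 0.3}, {"slide": [2.0, 1.5, 0], "turn": [0, 0, 0], "jaw": 0.3}, {"slide": [2.0, 1.5, 0], "turn": [0, 0, 0], "jaw": 0.3}, {"slide": [2.0, 1.5, 0], "turn": [0, 0, 0], "jaw": 0.3}, {"slide": [1.5, 1.5, 0], "turn": [0, 0, 0], "jaw": 0.3}, {"slide": [2.0, 1.5, 0], "turn": [0, 0, 0], "jaw": 0.3}, {"slide": [1.5, 1.5, 0], "turn": [0, 0, 0], "jaw": 0.3}]
az end 317.41828633062005
[{"slide": [2.0, 1.5, 0], "turn": [0, 0, 0], "jaw": 0.3}, {"slide": [1.5, 2.0, 0], "turn": [0, 0, 0], "jaw": 0.3}, {"slide": [2.0, 1.5, 0], "turn": [0, 0, 0], "jaw": 0.3}, {"slide": [1.5, 2.0, 0], "turn": [0, 0, 0], "jaw": 0.3}, {"slide": [1.5, 1.5, 0], "turn": [0, 0, 0], "jaw": 0.3}, {"slide": [1.5, 2.0, 0], "turn": [0, 0, 0], "jaw": 0.3}, {"slide": [2.0, 1.5, 0], "turn": [0, 0, 0], "jaw": 0.3}, {"slide": [1.5, 2.0, 0], "turn": [0, 0, 0], "jaw": 0.3}]
az end 308.25096160852695
[{"slide": [1.0, 2.0, 0], "turn": [0, 0, 0], "jaw": 0.3}, {"slide": [1.5, 2.0, 0], "turn": [0, 0, 0], "jaw": 0.3}, {"slide": [1.5, 2.0, 0], "turn": [0, 0, 0], "jaw": 0.3}, {"slide": [1.5, 1.5, 0], "turn": [0, 0, 0], "jaw": 0.3}, {"slide": [1.0, 2.0, 0], "turn": [0, 0, 0], "jaw": 0.3}, {"slide": [1.5, 2.0, 0], "turn": [0, 0, 0], "jaw": 0.3}, {"slide": [1.0, 2.5, 0], "turn": [0, 0, 0], "jaw": 0.3}, {"slide": [1.5, 2.0, 0], "turn": [0, 0, 0], "jaw": 0.3}]
az end 299.0836368864341
```

Emit:
servo_tool(targets=[{"slide": [1.5,1.0,0],"turn": [0,0,0],"jaw": 0.3},{"slide": [2.0,1.5,0],"turn": [0,0,0],"jaw": 0.3},{"slide": [2.0,1.5,0],"turn": [0,0,0],"jaw": 0.3},{"slide": [2.0,1.5,0],"turn": [0,0,0],"jaw": 0.3},{"slide": [2.0,1.5,0],"turn": [0,0,0],"jaw": 0.3},{"slide": [1.5,1.5,0],"turn": [0,0,0],"jaw": 0.3},{"slide": [2.0,1.5,0],"turn": [0,0,0],"jaw": 0.3},{"slide": [1.5,1.5,0],"turn": [0,0,0],"jaw": 0.3}])

```text
t: 27.05
eef_pos: [0.6666, -0.1547, 0.0774]
ee_rot: [-2.216, 2.226, -0.004]
force: [1.6, -1.6, 7.7]
gripper_width: 0.0286
finger_force: 41.1
```

Emit:
servo_tool(targets=[{"slide": [2.0,1.5,0],"turn": [0,0,0],"jaw": 0.3},{"slide": [1.5,2.0,0],"turn": [0,0,0],"jaw": 0.3},{"slide": [2.0,1.5,0],"turn": [0,0,0],"jaw": 0.3},{"slide": [1.5,2.0,0],"turn": [0,0,0],"jaw": 0.3},{"slide": [1.5,1.5,0],"turn": [0,0,0],"jaw": 0.3},{"slide": [1.5,2.0,0],"turn": [0,0,0],"jaw": 0.3},{"slide": [2.0,1.5,0],"turn": [0,0,0],"jaw": 0.3},{"slide": [1.5,2.0,0],"turn": [0,0,0],"jaw": 0.3}])

```text
t: 28.05
eef_pos: [0.6521, -0.1677, 0.0774]
ee_rot: [2.217, -2.226, 0.003]
force: [0.7, -0.6, 8.3]
gripper_width: 0.029
finger_force: 41.1
```

Emit:
servo_tool(targets=[{"slide": [1.0,2.0,0],"turn": [0,0,0],"jaw": 0.3},{"slide": [1.5,2.0,0],"turn": [0,0,0],"jaw": 0.3},{"slide": [1.5,2.0,0],"turn": [0,0,0],"jaw": 0.3},{"slide": [1.5,1.5,0],"turn": [0,0,0],"jaw": 0.3},{"slide": [1.0,2.0,0],"turn": [0,0,0],"jaw": 0.3},{"slide": [1.5,2.0,0],"turn": [0,0,0],"jaw": 0.3},{"slide": [1.0,2.5,0],"turn": [0,0,0],"jaw": 0.3},{"slide": [1.5,2.0,0],"turn": [0,0,0],"jaw": 0.3}])

```text
t: 29.05
eef_pos: [0.6359, -0.178, 0.0774]
ee_rot: [2.217, -2.226, 0.002]
force: [-0.3, 0.3, 9.2]
gripper_width: 0.0294
finger_force: 41.2
```

Run:
```python
from h import *
t=observe()["t"];im=optics.get_image("top");cv2.imwrite("pics/top_e.png",im)
g=optics.get_image("scene");cv2.imwrite("pics/scene_e.png",g);L=[a for a,v in latch(g) if v>=.7];print("scene upper edge",[(a,b) for a,b in zip(L,L[1:]) if b-a>1])
# lid centre from gold contour, bar = bright low-sat pixels, PCA/tip direction about lid centre in px-> world plane
for f in("top_e","top0"):
    i=cv2.imread(f"pics/{f}.png");h=cv2.cvtColor(i,cv2.COLOR_BGR2HSV);H,S,V=[h[...,k].astype(int) for k in range(3)]
    P=onz("top",np.argwhere((S<75)&(V>150))[:,::-1],.103)[:,:2]-A
    Q=P[(np.hypot(*P.T)<.036)];c0=np.array([.0025,0]) # knob shift by parallax
    B=Q[np.hypot(*(Q-c0).T)>.0125];print(f,t,len(Q),len(B),angs("top",i)[0],"bar mean",B.mean(0)*1e3,np.degrees(np.arctan2(*B.mean(0)[::-1])))
    m=((S>75)|(V<0))&(H>12)&(H<34)&(V>140)&(S>75)
    G=onz("top",np.argwhere(m)[:,::-1],.103)[:,:2]-A;G=G[np.hypot(*G.T)<.055];k=cv2.convexHull((G*1e5).astype(np.int32)).reshape(-1,2)/1e5;print("lid centre off axis mm",circ(k)[0]*1e3,circ(k)[1]);c=circ(k)[0];b=B.mean(0)-c;print("bar about lid centre",np.degrees(np.arctan2(b[1],b[0])))
    R=P[(np.hypot(*P.T)>.0)];
```

```text
scene upper edge [(17, 114)]
top_e 29.05 87 28 [87, 19, 8.5] bar mean [17.12198577  5.13239383] 16.686343409596535
lid centre off axis mm [-2.22169415  3.40194544] 0.045887207659896345
bar about lid centre 5.111962596881513
top0 29.05 105 40 [105, 35, -118.1] bar mean [ -7.81971169 -16.9143295 ] -114.81170679072491
lid centre off axis mm [-2.89487491 -2.40686588] 0.04545911036386482
bar about lid centre -108.75076658206106
```

Run:
```python
from h import *
import sim
for n in(4,5,6):
  print(n,[round(np.degrees(sim.sim([(.125*n,.45),(1,0)],f)[-1,0]),1) for f in(.0022,.0026,.003,.0034)])
plan([.45]*5+[0,0,0])
```

```text
4 [np.float64(3.0), np.float64(2.4), np.float64(1.9), np.float64(1.4)]
5 [np.float64(4.3), np.float64(3.5), np.float64(2.7), np.float64(2.1)]
6 [np.float64(5.7), np.float64(4.6), np.float64(3.7), np.float64(2.9)]
[{"slide": [3.0, 6.0, 0], "turn": [0, 0, 0], "jaw": 0.3}, {"slide": [3.0, 6.0, 0], "turn": [0, 0, 0], "jaw": 0.3}, {"slide": [2.0, 6.0, 0], "turn": [0, 0, 0], "jaw": 0.3}, {"slide": [2.5, 6.5, 0], "turn": [0, 0, 0], "jaw": 0.3}, {"slide": [1.5, 6.5, 0], "turn": [0, 0, 0], "jaw": 0.3}, {"slide": [0.0, 0.0, 0], "turn": [0, 0, 0], "jaw": 0.3}, {"slide": [0.0, 0.0, 0], "turn": [0, 0, 0], "jaw": 0.3}, {"slide": [0.0, 0.0, 0], "turn": [0, 0, 0], "jaw": 0.3}]
az end 282.96919889838
```

Emit:
servo_tool(targets=[{"slide": [3.0,6.0,0],"turn": [0,0,0],"jaw": 0.3},{"slide": [3.0,6.0,0],"turn": [0,0,0],"jaw": 0.3},{"slide": [2.0,6.0,0],"turn": [0,0,0],"jaw": 0.3},{"slide": [2.5,6.5,0],"turn": [0,0,0],"jaw": 0.3},{"slide": [1.5,6.5,0],"turn": [0,0,0],"jaw": 0.3},{"slide": [0.0,0.0,0],"turn": [0,0,0],"jaw": 0.3},{"slide": [0.0,0.0,0],"turn": [0,0,0],"jaw": 0.3},{"slide": [0.0,0.0,0],"turn": [0,0,0],"jaw": 0.3}])

```text
t: 30.15
eef_pos: [0.6048, -0.1893, 0.0773]
ee_rot: [-2.217, 2.225, -0.001]
force: [-0.2, 0.6, 10.2]
gripper_width: 0.029
finger_force: 41.2
```

Emit:
servo_tool(targets=[{"slide": [0,0,0],"turn": [0,0,0],"jaw": 0.4},{"slide": [0,0,0],"turn": [0,0,0],"jaw": 0.5},{"slide": [0,0,0],"turn": [0,0,0],"jaw": 0.6},{"slide": [0,0,-20],"turn": [0,0,0],"jaw": 0.6},{"slide": [0,0,-40],"turn": [0,0,0],"jaw": 0.6},{"slide": [30,0,-40],"turn": [0,0,0],"jaw": 0.6},{"slide": [30,0,-20],"turn": [0,0,0],"jaw": 0.6},{"slide": [0,0,0],"turn": [0,0,0],"jaw": 0.6}])

```text
t: 31.15
eef_pos: [0.6056, -0.2514, 0.1977]
ee_rot: [-2.214, 2.228, -0.006]
force: [1.0, 0.1, 0.6]
gripper_width: 0.0511
finger_force: 0.0
```

```bash
cat > wm.py <<'E'
from h import *
def meas(save):
    s=observe();im=optics.get_image("wrist");cv2.imwrite(save,im);print(s["t"],np.round(s["eef_pos"],4),s["gripper_width"])
    h=cv2.cvtColor(im,cv2.COLOR_BGR2HSV);H,S,V=[h[...,k].astype(int) for k in range(3)]
    g=((H>12)&(H<34)&(S>90)&(V>110)).astype(np.uint8)
    k=max(cv2.findContours(g,cv2.RETR_EXTERNAL,cv2.CHAIN_APPROX_NONE)[0],key=cv2.contourArea)
    hull=cv2.convexHull(k);P=wonz(s,hull.reshape(-1,2),.103);c,r=circ(P);print("lid",c,r,"px",cv2.boundingRect(k))
    m=np.zeros_like(g);cv2.fillConvexPoly(m,hull,1);w=((S<80)&(V>190)&(m>0)).astype(np.uint8)
    uv=np.argwhere(w)[:,::-1];Q=wonz(s,uv,.103)[:,:2]-c;rr=np.hypot(*Q.T)
    o=wray(s,[[0,0]])[0];K=rr<.036
    for z in np.linspace(0,.013,6):
        d=(c-o[:2])*z/(o[2]-.103-z);K&=np.hypot(*(Q-d).T)>.0125
    B=Q[K];b=B.mean(0);u,sv,vt=np.linalg.svd(B-b,full_matrices=False);v=vt[0]*np.sign(vt[0]@b)
    print("bar n",len(B),"mean dir",np.degrees(np.arctan2(b[1],b[0])),"pca",np.degrees(np.arctan2(v[1],v[0])),"r",np.hypot(*b),sv)
    red=((H<8)|(H>172))&(S>150)&(V>110);r_=max(cv2.findContours(red.astype(np.uint8),cv2.RETR_EXTERNAL,cv2.CHAIN_APPROX_NONE)[0],key=cv2.contourArea);print("red px",cv2.boundingRect(r_))
    og=(H>3)&(H<18)&(S>120)&(V>200);n,l,st,ce=cv2.connectedComponentsWithStats(og.astype(np.uint8));i=1+np.argsort(-st[1:,4])[:3];print("orange",[(st[j].tolist(),wonz(s,[ce[j]],.015)[0].round(4).tolist()) for j in i])
    return s,im
if __name__=="__main__":
    meas("pics/"+sys.argv[1]); im=optics.get_image("top");cv2.imwrite("pics/top_f.png",im);print(angs("top",im)[0])
E
python3 wm.py w_f.png
```

```text
31.15 [ 0.6056 -0.2514  0.1977] 0.05105643838420914
lid [ 0.58242134 -0.09060873] 0.03693398714667326 px (259, 354, 90, 46)wm.py:13: RuntimeWarning: Mean of empty slice.
  B=Q[K];b=B.mean(0);u,sv,vt=np.linalg.svd(B-b,full_matrices=False);v=vt[0]*np.sign(vt[0]@b)
  ret = um.true_divide(
Traceback (most recent call last):
  File "wm.py", line 19, in <module>
    meas("pics/"+sys.argv[1]); im=optics.get_image("top");cv2.imwrite("pics/top_f.png",im);print(angs("top",im)[0])
    ~~~~^^^^^^^^^^^^^^^^^^^^^
  File "wm.py", line 13, in meas
    B=Q[K];b=B.mean(0);u,sv,vt=np.linalg.svd(B-b,full_matrices=False);v=vt[0]*np.sign(vt[0]@b)
                                                                        ~~^^^
IndexError: index 0 is out of bounds for axis 0 with size 0
```

View pics/w_f.png

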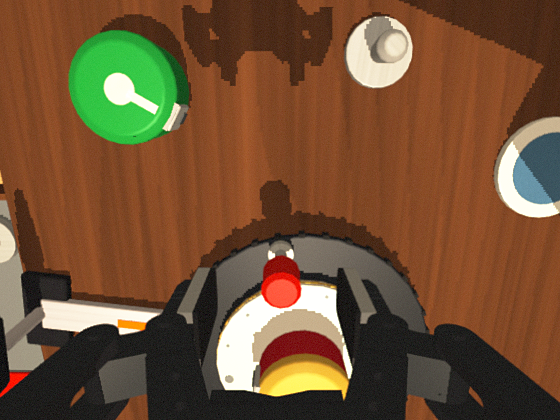

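Emit:
servo_tool(targets=[{"slide": [-40,0,-10],"turn": [0,0,0],"jaw": 0.6},{"slide": [-50,10,0],"turn": [0,0,0],"jaw": 0.6},{"slide": [-40,10,0],"turn": [0,0,0],"jaw": 0.6},{"slide": [-10,0,0],"turn": [0,0,0],"jaw": 0.6},{"slide": [0,0,0],"turn": [0,0,0],"jaw": 0.6}])

```text
t: 31.82
eef_pos: [0.585, -0.1077, 0.2051]
ee_rot: [2.219, -2.222, -0.002]
force: [0.4, -0.6, 0.4]
gripper_width: 0.0512
finger_force: 0.0
```

```bash
python3 wm.py w_g.png; python3 -c "
from wm import *
im=cv2.imread('pics/w_g.png');h=cv2.cvtColor(im,cv2.COLOR_BGR2HSV)"
```

```text
31.825 [ 0.585  -0.1077  0.2051] 0.051178107773127715
lid [ 0.58177879 -0.07195805] 0.04341132072000369 px (227, 198, 109, 103)
bar n 218 mean dir 1.195541013611197 pca -8.109725203781538 r 0.02259177891457651 [0.08541736 0.03108519]
red px (228, 71, 46, 49)
orange [([79, 189, 50, 16, 497], [0.7588, -0.0943, 0.015]), ([0, 300, 6, 10, 16], [0.8909, 0.0301, 0.015]), ([7, 306, 9, 3, 16], [0.8799, 0.0314, 0.015])]
[358, 270, -99.8]
```

Run:
```python
from h import *
s=dict(eef_pos=[.585,-.1077,.2051],ee_rot=[2.219,-2.222,-.002])
im=cv2.imread("pics/w_g.png");h=cv2.cvtColor(im,cv2.COLOR_BGR2HSV);H,S,V=[h[...,k].astype(int) for k in range(3)]
# text view of lid area
for y in range(216,284,3):
    print(y,"".join("W" if S[y,x]<60 and V[y,x]>200 else "g" if S[y,x]<90 else "r" if (H[y,x]<8 or H[y,x]>172) else "y" for x in range(195,345,2)))
# plate centre
m=((S<80)&(V>120)).astype(np.uint8);k=max(cv2.findContours(m,cv2.RETR_EXTERNAL,cv2.CHAIN_APPROX_NONE)[0],key=cv2.contourArea);P=wonz(s,cv2.convexHull(k).reshape(-1,2),.048);print("plate",circ(P),cv2.boundingRect(k))
```

```text
216 WWWWWWWWWWWWWWWWggggyyyyyyyyyyyyyyyyyyyyyyyyyyyyyyyyyyyyyyyyyyyyygWWWWWWWWW
219 WWWWWWWWWWWWWWWWggggyyyyyyyyyyyyyyyyyyyyyyyyyyyyyyyyyyyyyyyyyyyyyyWWWWWWWWW
222 WWWWWWWWWWWWWWWWgggyyyyyyyyyyyyyyyyyyyyyyyyyyyyyyyyyyyyyyyyyyyyyyyyWWWWWWWW
225 WWWWWWWWWWWWWWWWgggyyyyyyyyyyyyyyyyyyyyyyyyyyyyyyyyyyyyyyyyyyyyyyyyWWWWWWWW
228 WWWWWWWWWWWWWWWgggyyyyyyyyyyyyyyyyyyyyyyyyyyyyyyyyyyyyyyyyyyyyyyyyyyWWWWWWW
231 WWWWWWWWWWWWWWWggyyyyyyyyyyyyyyyyyyyyyyyyyyyyyyyyyyyyyyyyyyyyyyyyyyyyWWWWWW
234 WWWWWWWWWWWWWWggWgyyyyyyyyyyyyyyyyyyyyyyyyyyyyyyyyyyyyyyyyyyyyyyyyyyygWWWWW
237 WWWWWWWWWWWWWWgWWyyyyyyyyyyyyyyyyyyyyyyyyyyyyyyyyyyyyyyyyyyyyyyyyyyyyyWWWWW
240 WWWWWWWWWWWWWWgWWyyyyyyyyyyyyyyyyyyyyyyyyyyyyyyyyyyyyyyyyyyyyyyyyyyyyyWWWWW
243 WWWWWWWWWWWWWWgWgyyyyyyyyyyyyyyyyyyyyyyyWWWWWWWyyyyyyyyyyyyyyyyyyyyyyygWWWW
246 WggggWWWWWWWWWgWyyyyyyyyyyyyyyyyyyyyyyWWWWWWWWWWWyyyyyyyyyyyyyyyyyyyyyyWWWW
249 ggggggWWWWWWWWgWyyyyyyyWWWWWWWWWWggygWWWWWWWWWWWWWyyyyyyyyyyyyyyyyyyyygWWWW
252 WggggWWWWWWWWgWWyyyyyygWWWWWWWWWWWWWWWWWWWWWWWWWWWWyyyyyyyyyyyyyyyyyyygWWWW
255 WWWWWWWWWWWWWggWyyyyyyyygWWWWWWWWWWWWWWWWWWWWWWWWWWyyyyyyyyyyyyyyyyyyygWWWW
258 WWWWWWWWWWWWWWWWgyyyyyyyyyyyyyyyyyygWWWWWWWWWWWWWWWyyyyyyyyyyyyyyyyyyyWWWWW
261 gWWWWWWWWWWWWWWWyyyyyyyyyyyyyyyyyyyyWWWWWWWWWWWWWWyyyyyyyyyyyyyyyyyyyyWWWWW
264 ggWWWWWWWWWWWWWWWyyyyyyyyyyyyyyyyyyyyWWWWWWWWWWWWyyyyyyyyyyyyyyyyyyyyWWWWWW
267 gggWWWWWWWWWWWWWWyyyyyyyyyyyyyyyyyyyyyyWWWWWWWWyyyyyyyyyyyyyyyyyyyyyyWWWWWW
270 ggggggggyygWWWWWWWyyyyyyyyyyyyyyyyyyyyyyyyyyyyyyyyyyyyyyyyyyyyyyyyyyWWWgryg
273 gggggggyrygWWWWWWWWyyyyyyyyyyyyyyyyyyyyyyyyyyyyyyyyyyyyyyyyyyyyyyyygWWWgyyy
276 gggggggggygWWWWWWWWWyyyyyyyyyyyyyyyyyyyyyyyyyyyyyyyyyyyyyyyyyyyyyygWWWWgygg
279 gggggggggrgWWWWWWWWWgyyyyyyyyyyyyyyyyyyyyyyyyyyyyyyyyyyyyyyyyyyyyyWWWWWggyr
282 gggggggyggyWWWggWWWWWWyyyyyyyyyyyyyyyyyyyyyyyyyyyyyyyyyyyyyyyyyyWWWWWWWgggy
plate (array([ 0.57996803, -0.07144401]), np.float64(0.08921547626030796)) (186, 132, 192, 181)
```

```bash
cat > bar.py <<'E'
from h import *
def bar(s,im,c0=None,cols=(243,264),rows=(238,266)):
    h=cv2.cvtColor(im,cv2.COLOR_BGR2HSV);S=h[...,1].astype(float)
    pts=[]
    for x in range(*cols):
        w=np.clip(160-S[rows[0]:rows[1],x],0,100);pts.append((x,(w*np.arange(*rows)).sum()/w.sum()))
    pts=np.array(pts);P=wonz(s,pts,.103)[:,:2];m=np.polyfit(P[:,0],P[:,1],1)
    print(pts[::4].round(1).tolist());print("bar slope deg",np.degrees(np.arctan(m[0])),"y at x=.58",np.polyval(m,.58),"tip dirs",np.degrees(np.arctan2(*(P.mean(0)-A)[::-1])))
if __name__=="__main__":
    s=dict(eef_pos=[.585,-.1077,.2051],ee_rot=[2.219,-2.222,-.002]);im=cv2.imread("pics/w_g.png")
    bar(s,im)
    print("latch row245 pt",[np.degrees(np.arctan2(*(wonz(s,[[225,r]],.09)[0,:2]-A)[::-1])) for r in(234,245,258)])
    h=cv2.cvtColor(im,cv2.COLOR_BGR2HSV);H,S,V=[h[...,k].astype(int) for k in range(3)]
    # rail edges in wrist picture: white columns left of ring
    y,x=np.nonzero((S<90)&(V>130)&(np.arange(420)[:,None]>150)&(np.arange(420)[:,None]<240)&(np.arange(560)[None]<135));P=wonz(s,np.c_[x,y],.012);m=np.polyfit(P[:,0],P[:,1],1);print("rail",len(x),x.min(),x.max(),y.min(),y.max(),np.degrees(np.arctan(m[0])),np.polyval(m,.58))
    og=(H>3)&(H<18)&(S>120)&(V>200);y,x=np.nonzero(og[180:215,70:135]);P=wonz(s,np.c_[x+70,y+180],.015);m=np.polyfit(P[:,0],P[:,1],1);print("orange",np.degrees(np.arctan(m[0])),np.polyval(m,.58))
E
python3 bar.py
```

```text
[[243.0, 250.8], [247.0, 251.3], [251.0, 251.8], [255.0, 252.5], [259.0, 252.9], [263.0, 253.1]]
bar slope deg -7.680173611626616 y at x=.58 -0.06832240469141879 tip dirs 2.399827413976143
latch row245 pt [np.float64(-11.165035742807614), np.float64(0.22900240613995554), np.float64(13.630997994098196)]
rail 4050 0 134 167 216 -6.520019523357759 -0.07448930462057157
orange -7.036790486370586 -0.07232379441689954
```

Run:
```python
from h import *
s1=dict(eef_pos=[0.5713,-0.1921,0.2103],ee_rot=[2.215,-2.2271,-0.0018]);s2=dict(eef_pos=[.585,-.1077,.2051],ee_rot=[2.219,-2.222,-.002])
for nm,s,f,box,pc in(("w1",s1,"w1",(232,241,286,298),(.5798,-.0720)),("wg",s2,"w_g",(242,257,190,208),(.57997,-.07144))):
    im=cv2.imread(f"pics/{f}.png");h=cv2.cvtColor(im,cv2.COLOR_BGR2HSV);V=h[...,2].astype(float)
    y0,y1,x0,x1=box;w=np.clip(200-V[y0:y1,x0:x1],0,150);Y,X=np.mgrid[y0:y1,x0:x1];u=[(w*X).sum()/w.sum(),(w*Y).sum()/w.sum()]
    p=wonz(s,[u],.048)[0,:2]-pc;print(nm,"dot px",u,"az",np.degrees(np.arctan2(p[1],p[0])),"r",np.hypot(*p))
# w1 bar slope: white pixels beyond the knob, rows 308-325
im=cv2.imread("pics/w1.png");h=cv2.cvtColor(im,cv2.COLOR_BGR2HSV);S=h[...,1].astype(float);pts=[]
for y in range(311,328):
    w=np.clip(160-S[y,262:302],0,100);
    if w.sum()>100:pts.append(((w*np.arange(262,302)).sum()/w.sum(),y))
for z in(.103,.112):
    P=wonz(s1,pts,z)[:,:2];m=np.polyfit(P[:,1],P[:,0],1);print("w1 bar dir",np.degrees(np.arctan2(-1,-m[0])),"x at y=-.072",np.polyval(m,-.072),np.array(pts)[::4].round(1).tolist())
for az in(-10,-4,2):
    a=np.radians(az);c,t=np.array([np.cos(a),np.sin(a)]),np.array([-np.sin(a),np.cos(a)])
    R=cv2.Rodrigues(np.array(s2["ee_rot"]))[0];M=np.array(W["mount"])
    q=np.array([np.r_[np.array([.580,-.0718])+.047*c+k*.012*t,z] for k in(-1,0,1) for z in(.074,.09)])
    pc=(q-np.array(s2["eef_pos"]))@R;pc=(pc-M[:3,3])@M[:3,:3];uv=cv2.projectPoints(pc,np.zeros(3),np.zeros(3),np.array(W["camera_matrix"]),np.array(W["distortion"]))[0].reshape(-1,2);print(az,uv.round(0).tolist())
im=cv2.imread("pics/w_g.png");h=cv2.cvtColor(im,cv2.COLOR_BGR2HSV)
for y in range(228,270,3):print(y,[(int(h[y,x,0]),int(h[y,x,1]),int(h[y,x,2])) for x in range(212,234,3)])
```

```text
w1 dot px [np.float64(291.46768707482994), np.float64(235.03514739229024)] az -106.7498453396468 r 0.07917960395229884
wg dot px [np.float64(196.83518120139004), np.float64(250.43074631805393)] az 14.868399392910487 r 0.08341827871121747
w1 bar dir -132.0355371781612 x at y=-.072 0.5859343218642104 [[286.2, 311.0], [284.9, 315.0], [281.5, 319.0], [277.9, 323.0], [270.7, 327.0]]
w1 bar dir -132.03553717816112 x at y=-.072 0.591332337753069 [[286.2, 311.0], [284.9, 315.0], [281.5, 319.0], [277.9, 323.0], [270.7, 327.0]]
-10 [[230.0, 217.0], [228.0, 223.0], [228.0, 230.0], [226.0, 236.0], [226.0, 243.0], [224.0, 250.0]]
-4 [[228.0, 222.0], [226.0, 228.0], [228.0, 235.0], [225.0, 242.0], [227.0, 248.0], [225.0, 255.0]]
2 [[227.0, 227.0], [224.0, 234.0], [228.0, 240.0], [225.0, 247.0], [229.0, 253.0], [227.0, 261.0]]
228 [(34, 35, 242), (34, 31, 243), (34, 33, 240), (33, 31, 242), (33, 48, 228), (12, 57, 76), (17, 143, 98), (19, 206, 199)]
231 [(32, 34, 243), (32, 31, 242), (32, 30, 242), (34, 30, 244), (23, 45, 101), (20, 52, 98), (18, 203, 143), (19, 209, 204)]
234 [(33, 31, 243), (34, 
[... 800 characters left out ...]
6), (20, 54, 232), (18, 98, 222), (20, 218, 211), (19, 211, 214)]
255 [(33, 36, 242), (33, 34, 242), (33, 35, 242), (26, 52, 158), (22, 51, 233), (18, 99, 223), (19, 201, 217), (19, 206, 218)]
258 [(33, 30, 243), (32, 34, 241), (33, 31, 243), (34, 35, 242), (23, 54, 231), (17, 85, 221), (19, 209, 214), (20, 217, 214)]
261 [(34, 34, 241), (32, 31, 242), (33, 30, 243), (33, 30, 242), (33, 28, 243), (21, 92, 214), (19, 204, 219), (19, 212, 218)]
264 [(33, 34, 242), (33, 30, 242), (34, 31, 243), (33, 29, 241), (33, 30, 242), (34, 36, 241), (19, 215, 216), (19, 205, 220)]
267 [(34, 53, 231), (33, 44, 236), (33, 30, 242), (32, 31, 242), (33, 30, 242), (35, 26, 245), (18, 200, 216), (19, 199, 223)]
```

Emit:
servo_tool(targets=[{"slide": [-50,2,0],"turn": [0,0,0],"jaw": 0.6},{"slide": [-50,2,0],"turn": [0,0,0],"jaw": 0.6},{"slide": [-11,0,0],"turn": [0,0,0],"jaw": 0.6},{"slide": [0,0,0],"turn": [0,0,0],"jaw": 0.6},{"slide": [0,0,0],"turn": [0,0,0],"jaw": 0.6}])

```text
t: 32.55
eef_pos: [0.582, 0.0006, 0.2057]
ee_rot: [2.215, -2.227, 0.0]
force: [-0.2, -0.5, 0.1]
gripper_width: 0.0513
finger_force: 0.0
```

Run:
```python
from h import *
s=observe();im=optics.get_image("wrist");cv2.imwrite("pics/w_h.png",im);print(s["t"],np.round(s["eef_pos"],4),np.round(s["ee_rot"],4),wray(s,[[0,0]])[0])
h=cv2.cvtColor(im,cv2.COLOR_BGR2HSV);H,S,V=[h[...,k].astype(int) for k in range(3)]
m=((S<80)&(V>120)).astype(np.uint8);k=max(cv2.findContours(m,cv2.RETR_EXTERNAL,cv2.CHAIN_APPROX_NONE)[0],key=cv2.contourArea);P=wonz(s,cv2.convexHull(k).reshape(-1,2),.048);print("plate",circ(P),cv2.boundingRect(k))
g=((H>12)&(H<34)&(S>90)&(V>110)).astype(np.uint8);k=max(cv2.findContours(g,cv2.RETR_EXTERNAL,cv2.CHAIN_APPROX_NONE)[0],key=cv2.contourArea);b=cv2.boundingRect(k);c,r=circ(wonz(s,cv2.convexHull(k).reshape(-1,2),.103));print("lid",c,r,b)
cy=b[1]+b[3]//2
for y in range(cy-24,cy+25,2):
    print(y,"".join("W" if S[y,x]<70 and V[y,x]>200 else "g" if S[y,x]<90 else "r" if (H[y,x]<8 or H[y,x]>172) else "y" for x in range(b[0]-30,b[0]+b[2]-20,2)))
print("x0",b[0]-30)
og=(H>3)&(H<18)&(S>120)&(V>200);n,l,st,ce=cv2.connectedComponentsWithStats(og.astype(np.uint8));i=1+np.argsort(-st[1:,4])[:2];print("orange",[(st[j].tolist(),wonz(s,[ce[j]],.015)[0].round(4).tolist()) for j in i])
```

```text
32.55 [0.582  0.0006 0.2057] [ 2.2150e+00 -2.2271e+00  4.0000e-04] [ 0.58189621 -0.07465603  0.36808226]
plate (array([ 0.57991696, -0.07089861]), np.float64(0.08924696676639929)) (174, 0, 210, 211)
lid [ 0.58174811 -0.06878664] 0.043370061712039644 (217, 46, 121, 129)
86 WWWWWWWWWWWWWWWggyyyyyyyyyyyyyyyyyyyyyyyyyyyyyyyyyyyyyyyyyyyyyyyyy
88 WWWWWWWWWWWWWWggyyyyyyyyyyyyyyyyyyyyyyyyyyyyyyyyyyyyyyyyyyyyyyyyyy
90 WWWWWWWWWWWWWggggyyyyyyyyyyyyyyyyyyyyyyyyyyyyyyyyyyyyyyyyyyyyyyyyy
92 WWWWWWWWWWWWWgggyyyyyyyyyyyyyyyyyyyyyyyyyyyyyyyyyyyyyyyyyyyyyyyyyy
94 WWWWWWWWWWWWWgggyyyyyyyyyyyyyyyyyyyyyyyyyyyyyyyyyyyyyyyyyyyyyyyyyy
96 WWWWWWWWWWWWWgggyyyyyyyyyyyyyyyyyyyyyyyyyyyyyyyyyyyyyyyyyyyyyyyyyy
98 WWWWWWWWWWWWWgggyyyyyyyyyyyyyyyyyyyyyyyyygWWgggggyyyyyyyyyyyyyyyyy
100 WWWWWWWWWWWWWgggyyyyyyyyyyyyyyyyyyyyyyyyWWWWggggggyyyyyyyyyyyyyyyy
102 WWWWWWWWWWWWgggyyyyyyyyyyyyyyyyyyyyyyyyWWWWWWWWggggyyyyyyyyyyyyyyy
104 WWWWWWWWWWWWgggyyyyyyyggggWWyyyyyyyyyyWWWWWWWWWWWgggyyyyyyyyyyyyyy
106 WWWWWWWWWWWWgggyyyyyyyggggWWWWWWWWgyygWWWWWWWWWWWggggyyyyyyyyyyyyy
108 WWWWWWWWWWWWgggyyyyyyygggWWWWWWWWWWWWWWWWWWWWWWWWWgg
[... 348 characters left out ...]
WWWWWWWWyyyyyyyyyyyyy
120 WWWWWWWWWWWWgggyyyyyyyyyyyyyyyyyyyyyygWWWWWWWWWWWWWWWyyyyyyyyyyyyy
122 WWWWWWWWWWWWWggyyyyyyyyyyyyyyyyyyyyyyyWWWWWWWWWWWWWWWyyyyyyyyyyyyy
124 WWWWWWWWWWWWWWWyyyyyyyyyyyyyyyyyyyyyyygWWWWWWWWWWWWWyyyyyyyyyyyyyy
126 WWWWWWWWWWWWWWWgyyyyyyyyyyyyyyyyyyyyyyyWWWWWWWWWWWWyyyyyyyyyyyyyyy
128 gggWWWWWWWWWWWWWyyyyyyyyyyyyyyyyyyyyyyyygWWWWWWWWWyyyyyyyyyyyyyyyy
130 ggggWWWWWWWWWWWWyyyyyyyyyyyyyyyyyyyyyyyyyygWWWWWyyyyyyyyyyyyyyyyyy
132 gggggWWWWWWWWWWWyyyyyyyyyyyyyyyyyyyyyyyyyyyyyyyyyyyyyyyyyyyyyyyyyy
134 ggggWWWWWWWWWWWWgyyyyyyyyyyyyyyyyyyyyyyyyyyyyyyyyyyyyyyyyyyyyyyyyy
x0 187
orange [([58, 75, 55, 18, 618], [0.7588, -0.0944, 0.015]), ([335, 8, 1, 1, 1], [0.53, -0.1553, 0.015])]
```

Run:
```python
from h import *
s=dict(eef_pos=[.582,.0006,.2057],ee_rot=[2.215,-2.2271,.0004])
k=wonz(s,[[278.5,114]],.115)[0]
for n,u,z in(("tip",(233,108.5),.104),("bar mid",(247,110.3),.104),("latch",(213.5,106),.09),("orange",(85.5,84),.015)):
    p=wonz(s,[u],z)[0]
    print(n,p.round(4),[round(np.degrees(np.arctan2(*(p[:2]-c)[::-1])),1) for c in(k[:2],np.array([.5799,-.0709]),np.array([.579,-.0725]),np.array([.5817,-.0688]))])
print(k)
```

```text
tip [ 0.6121 -0.0722  0.104 ] [np.float64(-6.5), np.float64(-2.2), np.float64(0.6), np.float64(-6.3)]
bar mid [ 0.6023 -0.0709  0.104 ] [np.float64(-6.1), np.float64(0.0), np.float64(4.0), np.float64(-5.8)]
latch [ 0.628  -0.0739  0.09  ] [np.float64(-6.4), np.float64(-3.6), np.float64(-1.6), np.float64(-6.3)]
orange [ 0.7579 -0.0943  0.015 ] [np.float64(-8.2), np.float64(-7.5), np.float64(-6.9), np.float64(-8.2)]
[ 0.58029315 -0.06851961  0.115     ]
```

Emit:
servo_tool(targets=[{"slide": [0,0,-40],"turn": [0,0,0],"jaw": 0.6},{"slide": [-30,30,-30],"turn": [0,0,0],"jaw": 0.6},{"slide": [-45,30,-10],"turn": [0,0,0],"jaw": 0.6},{"slide": [-50,30,0],"turn": [0,0,0],"jaw": 0.6},{"slide": [-50,30,0],"turn": [0,0,0],"jaw": 0.6},{"slide": [-50,30,0],"turn": [0,0,0],"jaw": 0.6},{"slide": [-25,10,0],"turn": [0,0,0],"jaw": 0.6},{"slide": [0,0,0],"turn": [0,0,0],"jaw": 0.6}])

```text
t: 33.6
eef_pos: [0.4224, 0.2534, 0.286]
ee_rot: [-2.22, 2.223, -0.0]
force: [0.9, -0.1, 1.1]
gripper_width: 0.0509
finger_force: 0.0
```

Run:
```python
from h import *
print(observe()["t"],observe()["eef_pos"])
ims=[optics.get_image("top").astype(float) for _ in range(4)];im=np.mean(ims,0).astype(np.uint8);cv2.imwrite("pics/top_z.png",im)
sc=optics.get_image("scene");cv2.imwrite("pics/scene_z.png",sc);L=[a for a,v in latch(sc) if v>=.7];print("scene edges",[(a,b) for a,b in zip(L,L[1:]) if b-a>1])
def f(im,nm,lo,hi):
    k=8;x0,y0=270,165;c=cv2.resize(im[y0:230,x0:335],None,fx=k,fy=k,interpolation=cv2.INTER_CUBIC);h=cv2.cvtColor(c,cv2.COLOR_BGR2HSV);H,S,V=[h[...,i].astype(int) for i in range(3)]
    tp=lambda uv:(np.array(uv)+.5)/k-.5+[x0,y0]
    g=((H>12)&(H<34)&(S>95)&(V>140)).astype(np.uint8);ct=max(cv2.findContours(g,cv2.RETR_EXTERNAL,cv2.CHAIN_APPROX_NONE)[0],key=cv2.contourArea);hull=cv2.convexHull(ct)
    lc,r=circ(onz("top",tp(hull.reshape(-1,2)),.103));m=np.zeros_like(g);cv2.fillConvexPoly(m,hull,1);m=cv2.erode(m,np.ones((9,9)))
    w=((S<85)&(V>170)&(m>0));P=onz("top",tp(np.argwhere(w)[:,::-1]),.104)[:,:2]
    r_=np.hypot(*(P-lc).T);B=P[r_>.018];b=B.mean(0);print(nm,"lid",lc,r,"n",len(B),"dir about lid",np.degrees(np.arctan2(*(b-lc)[::-1])))
    o=ray("top",[[0,0]])[0];kc=lc+(lc-o[:2])*.011/(o[2]-.115);K=P[np.hypot(*(P-kc).T)<.009];print("  knob",K.mean(0),"pred",kc)
    pl=((S<60)&(V>150)).astype(np.uint8)
f(im,"now",0,0);f(cv2.imread("pics/top0.png"),"top0",0,0)
```

```text
33.6 [0.42244597 0.25335039 0.28601343]
scene edges [(14, 114)]
now lid [ 0.57769201 -0.06896079] 0.04484692397944856 n 1574 dir about lid -7.059805109814539
  knob [ 0.58049815 -0.06980383] pred [ 0.58050782 -0.06979491]
top0 lid [ 0.5769052  -0.07463714] 0.04473805229697922 n 1208 dir about lid -121.18213256316874
  knob [ 0.5797164  -0.07553723] pred [ 0.57971249 -0.0755327 ]
```

```bash
python3 -c "
from rig import ticket
print(ticket.hand_in())"
```

```text
the job is handed in; nothing more can be done
None
```

I ran the plate at about 10 turns a minute (1.06 rad/s measured) for more than 6 s and stopped it with the latch within about 1° of the phone's direction. I then let go of the knob, drew the arm back and handed the job in at about 34 s. The tin sits roughly 3 mm off the plate's middle, about as far off as when I started.

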